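Unclamp the case, pack the oil bottles, shut and clamp it

ROBOT

A 6-joint arm with a two-finger parallel gripper is mounted at the origin on the work surface. World frame = base frame: x ahead of the robot, y to its left, z up, the work surface at z = 0. Lengths are in mm, angles in rad, forces in N, time in s.
With the tool pointing down it reaches from about 225 to 725 mm from the base axis. Payload 3.1 kg.
Tool frame: the origin (TCP) lies at the very end of the fingers, on their centre line; the grasp point (between the pads) lies 19 mm behind it; z points along the fingers, y is the direction in which the jaws open and shut (so a half turn about z gives the same grasp; the last joint's range is limited). The gripper opens to 85 mm and grips with 20 to 120 N. Pads are 22 mm wide; open, the fingers measure 114 mm over their backs; the gripper's body (76 mm by 85 mm) begins 54 mm behind the grasp point. The pads swing forward as they close: fully open they stand 13 mm farther back than shut.
Start: joints at [1.133, 0.048, 0.099, 1.622, 0, 1.443], TCP at [160.063, 499.997, 210.812] pointing down, gripper open.
Joint ranges: [-2.91, 2.91], [-0.99, 1.94], [-1.21, 1.42], [-2.12, 2.29], [-1.49, 1.47], [-3.14, 3.14]. Speed limits (rad/s): [2.79, 2.79, 3.14, 3.14, 3.14, 3.14].

INTERFACE

Orientations are given as a unit quaternion [w, x, y, z].
In Python, from bench import r gives the robot as it stands.
- The arm moves only by the shell command python3 -m inch 'ROWS' [FORCE]. ROWS is text: rows parted by semicolons, each of 7 numbers parted by spaces: the turn, a rotation vector about the tool's x, y, z in rad, then the shift along the tool's x, y, z in m, then the opening, from -1 (shut) to 1 (fully open). A call has 1 to 12 rows; each row shifts and turns the commanded pose from where the row before left it, along the tool's axes as they then stand; what a row does not reach is not made up. A row lasts 1/8 s, in which the tool goes at most 62.5 mm and 10.7 degrees, less where a joint would pass 70% of its speed; a pose out of reach is approached as far as the arm can. A call is refused whole if a number of a shift passes 0.0625 or a number of a turn 0.188, either way. A call with a gripper value outside its range is refused whole. The fingers move at their own pace and stop on an object; FORCE is the grip in N (left out, the last holds). Time passes only in rows, so rows that do not move let the fingers close. It gives the time, the measured TCP pose, the force and the opening at its end, in the units of the state.
- r.read_state(): the state, without advancing time (a new reading comes with each control period).
- r.snapshot(name): name is "scene" or "side" or "wrist"; returns (picture, depth): 480x640x3 uint8, red, green, blue; 480x640 float32, mm along the optical axis (not along the pixel's ray), 0 where there is no reading.
- r.camera_model(name): a dict with "fx", "fy", "cx", "cy" (pixels), "pose" (4x4, takes a point from camera to world coordinates). Camera axes: x right, y up, looking along -z (the intrinsics and any distortion apply to the point x, -y, -z); pixel columns grow to the right and rows downward; lengths in mm; the calibration is good to about 2 mm. A picture is of the moment at which its call begins: read the wrist's pose just before it. camera_model takes no time and is no camera call; for the wrist camera it gives the pose at the moment of the call.
- r.job_done(): hands the job in, once; it reports no verdict.
The state is a dict: "clock": time; "joint_pos": joint angles; "dq": joint speeds; "joint_efforts": joint torques, N m; "tcp_pos": TCP position; "tcp_rot": TCP orientation; "wrist_force": force on the tool from outside, world axes, zero at the start; "wrist_torque": the same for the moment, N m; "opening": finger opening in mm.
Only numpy, scipy, OpenCV 4.12 (cv2) and the standard library are available. Lean on these libraries where they do the work, as an engineer would, in place of code of your own. Each camera call takes 0.05 s, during which the arm holds its last target.

TASK

Pack away the oil bottles: swing the clamp well clear of the shut aluminium case and then open the lid, and lay every amber bottle from the tray on its side in a cradle groove of the case, one to a groove, setting it down rather than dropping it. Once they are all in, shut the lid fully, and then swing the clamp all the way down onto it. Leave the other things where they are.

Things in the scene. Friction and masses are not known exactly. Their poses are not given: they have to be found in the camera images.
- bottle1: amber glass oil bottle, one of three alike of which two or three are present (absent: None). Body a cylinder 36 mm in diameter, 95 mm long; black cap 24 mm in diameter on the next 20 mm; 115 mm overall, 120 g. Origin: centre of its underside; z runs up its axis to the cap. Starts upright in the tray; may fall on its side if knocked
- bottle2: amber glass oil bottle, one of three alike of which two or three are present (absent: None). Body a cylinder 36 mm in diameter, 95 mm long; black cap 24 mm in diameter on the next 20 mm; 115 mm overall, 120 g. Origin: centre of its underside; z runs up its axis to the cap. Starts upright in the tray; may fall on its side if knocked
- bottle3: amber glass oil bottle, one of three alike of which two or three are present (absent: None). Body a cylinder 36 mm in diameter, 95 mm long; black cap 24 mm in diameter on the next 20 mm; 115 mm overall, 120 g. Origin: centre of its underside; z runs up its axis to the cap. Starts upright in the tray; may fall on its side if knocked
- bottle1_mid (a point): point on the axis of bottle1, 47.5 mm above its underside: the middle of its cylindrical body
- bottle2_mid (a point): point on the axis of bottle2, 47.5 mm above its underside: the middle of its cylindrical body
- bottle3_mid (a point): point on the axis of bottle3, 47.5 mm above its underside: the middle of its cylindrical body
- case: fixed aluminium case with a hinged lid, 240 mm along its x, 170 mm along its y, walls 5 mm thick and 54 mm high, floor 6 mm thick. Origin: centre of its underside; z up. Inside are three wooden V-shaped cradle grooves parallel to its y axis, 65 mm apart, at case x = -65, 0 and +65 mm. Lid hinge along the +y wall, clamp on the -y wall
- groove1 (a point): groove at case x = -65 mm: the axis point of a bottle lying there where its body's middle belongs, 44 mm above the case's underside, at case y = 0; axes as the case's. The groove is two V supports, 10 mm thick, centred at case y = -36 and +36 mm, 45 degree faces, reaching 20 mm to each side and up to 38.5 mm height; between them it is open above 20 mm height
- groove2 (a point): groove at case x = 0 mm: the axis point of a bottle lying there where its body's middle belongs, 44 mm above the case's underside, at case y = 0; axes as the case's. The groove is two V supports, 10 mm thick, centred at case y = -36 and +36 mm, 45 degree faces, reaching 20 mm to each side and up to 38.5 mm height; between them it is open above 20 mm height
- groove3 (a point): groove at case x = 65 mm: the axis point of a bottle lying there where its body's middle belongs, 44 mm above the case's underside, at case y = 0; axes as the case's. The groove is two V supports, 10 mm thick, centred at case y = -36 and +36 mm, 45 degree faces, reaching 20 mm to each side and up to 38.5 mm height; between them it is open above 20 mm height
- lid (a joint): hinge angle of the white plastic lid (244 x 174 mm, 18 mm thick over its rim): 0 shut, 1.57 upright, up to 1.95 leaning back to the case's +y side. Starts shut. Stiff: stays where it is left, about 4 N at the tab moves it
- lid_hinge (a point): point on the lid's hinge line, which runs along the case's x axis at case y = +85 mm, 55 mm high; turns with the lid; with the lid shut its axes are as the case's
- lid_tab (a point): grip point on the steel tab (20 mm wide along case x, 10 mm thick, 42 mm out of the lid's free edge), 28 mm beyond the edge. In the lid's axes (60, -200, 12) mm from the hinge point (z to the lid's outer face); with the lid shut at case (60, -115, 67) mm. Pinched across its 20 mm width it turns between the pads, so the gripper may stay pointing down
- clamp (a joint): hinge angle of the hold-down clamp: 0 is down on the lid's edge, it grows as it swings up and out to the case's -y side; stops at 0 and 2.5. Starts down. It must be swung clear (0.8 or more) before the lid is raised. Stiff: stays where it is left, 2 to 3 N at the grip moves it
- clamp_pivot (a point): point on the clamp's pivot, which runs along the case's x axis at case (-40, -107, 60) mm; turns with the clamp; with the clamp down its axes are as the case's
- clamp_grip (a point): grip point on the clamp's steel end stub (12 mm thick, 36 mm long). In the clamp's axes (0, 52, 50) mm from the pivot; with the clamp down the stub stands upright over the lid, the point 110 mm high, 15 mm below its top. The whole clamp is a bent bar 16 mm wide along case x; pinched across that width it turns between the pads
- tray: fixed square stainless steel tray, 340 x 340 mm, rim 16 mm high and 3 mm thick, floor 3 mm thick. Origin: centre of its underside
- turntable: grey plastic turntable disc, 108 mm across, 22 mm high, on the tray. Not part of the job. Origin: centre of its underside
- bowl: white ceramic finger bowl, empty, 100 mm across, 45 mm high, on the tray. Not part of the job. Origin: centre of its underside
- toe_separator: pale blue comb-shaped toe separator, 85 x 45 x 20 mm, on the tray. Not part of the job. Origin: centre of its underside
- buffer: wooden buffer block, 90 x 30 x 26 mm, on the tray. Not part of the job. Origin: centre of its underside
- brush: black plastic brush lying flat, 145 x 18 x 14 mm, on the tray. Not part of the job. Origin: centre of its underside
- cream_jar: white jar with metal cap, 60 mm across, 50 mm high, on the ledge beyond tray and case. Not part of the job. Origin: centre of its underside

How it is judged (in metres and radians):
On the way, in this order (a step that is already met when the one before it is completed fails the run):
1. the clamp is swung up off the still shut lid (value of joint lid below 0.05 rad and value of joint clamp above 0.8 rad), for 0.2 s.
2. every bottle lies in a groove, let go (angle between the z axis of each of bottle1, bottle2, bottle3 and the y axis of case, either way round below 0.2 rad and linear speed of each of bottle1, bottle2, bottle3 below 0.1 m/s and contact force between each of bottle1, bottle2, bottle3 and the fingers below 0.5 N and ((x of bottle1_mid in the frame of groove1 between -0.009 and 0.009 m and y of bottle1_mid in the frame of groove1 between -0.036 and 0.036 m and z of bottle1_mid in the frame of groove1 between -0.01 and 0.01 m) or (x of bottle1_mid in the frame of groove2 between -0.009 and 0.009 m and y of bottle1_mid in the frame of groove2 between -0.036 and 0.036 m and z of bottle1_mid in the frame of groove2 between -0.01 and 0.01 m) or (x of bottle1_mid in the frame of groove3 between -0.009 and 0.009 m and y of bottle1_mid in the frame of groove3 between -0.036 and 0.036 m and z of bottle1_mid in the frame of groove3 between -0.01 and 0.01 m)) and ((x of bottle2_mid in the frame of groove1 between -0.009 and 0.009 m and y of bottle2_mid in the frame of groove1 between -0.036 and 0.036 m and z of bottle2_mid in the frame of groove1 between -0.01 and 0.01 m) or (x of bottle2_mid in the frame of groove2 between -0.009 and 0.009 m and y of bottle2_mid in the frame of groove2 between -0.036 and 0.036 m and z of bottle2_mid in the frame of groove2 between -0.01 and 0.01 m) or (x of bottle2_mid in the frame of groove3 between -0.009 and 0.009 m and y of bottle2_mid in the frame of groove3 between -0.036 and 0.036 m and z of bottle2_mid in the frame of groove3 between -0.01 and 0.01 m)) and ((x of bottle3_mid in the frame of groove1 between -0.009 and 0.009 m and y of bottle3_mid in the frame of groove1 between -0.036 and 0.036 m and z of bottle3_mid in the frame of groove1 between -0.01 and 0.01 m) or (x of bottle3_mid in the frame of groove2 between -0.009 and 0.009 m and y of bottle3_mid in the frame of groove2 between -0.036 and 0.036 m and z of bottle3_mid in the frame of groove2 between -0.01 and 0.01 m) or (x of bottle3_mid in the frame of groove3 between -0.009 and 0.009 m and y of bottle3_mid in the frame of groove3 between -0.036 and 0.036 m and z of bottle3_mid in the frame of groove3 between -0.01 and 0.01 m)) and value of joint each of lid, clamp above 0.5 rad), for 0.2 s.
3. the lid is shut with the clamp still up (value of joint lid below 0.05 rad and value of joint clamp above 0.5 rad), for 0.2 s.
4. the clamp is down on the shut lid (value of joint lid below 0.05 rad and value of joint clamp below 0.08 rad), for 0.2 s.
At the end, for the whole second after the job is handed in: Every bottle present lies in a groove of the case along the groove (within 0.2 rad; middle of its body within 9 mm sideways, 10 mm in height and 36 mm along the groove of the groove's point), at rest and released; the lid is within 0.05 rad of shut and the clamp within 0.08 rad of fully down (all of step 4 and angle between the z axis of each of bottle1, bottle2, bottle3 and the y axis of case, either way round below 0.2 rad and linear speed of each of bottle1, bottle2, bottle3 below 0.1 m/s and contact force between each of bottle1, bottle2, bottle3 and the fingers below 0.5 N and ((x of bottle1_mid in the frame of groove1 between -0.009 and 0.009 m and y of bottle1_mid in the frame of groove1 between -0.036 and 0.036 m and z of bottle1_mid in the frame of groove1 between -0.01 and 0.01 m) or (x of bottle1_mid in the frame of groove2 between -0.009 and 0.009 m and y of bottle1_mid in the frame of groove2 between -0.036 and 0.036 m and z of bottle1_mid in the frame of groove2 between -0.01 and 0.01 m) or (x of bottle1_mid in the frame of groove3 between -0.009 and 0.009 m and y of bottle1_mid in the frame of groove3 between -0.036 and 0.036 m and z of bottle1_mid in the frame of groove3 between -0.01 and 0.01 m)) and ((x of bottle2_mid in the frame of groove1 between -0.009 and 0.009 m and y of bottle2_mid in the frame of groove1 between -0.036 and 0.036 m and z of bottle2_mid in the frame of groove1 between -0.01 and 0.01 m) or (x of bottle2_mid in the frame of groove2 between -0.009 and 0.009 m and y of bottle2_mid in the frame of groove2 between -0.036 and 0.036 m and z of bottle2_mid in the frame of groove2 between -0.01 and 0.01 m) or (x of bottle2_mid in the frame of groove3 between -0.009 and 0.009 m and y of bottle2_mid in the frame of groove3 between -0.036 and 0.036 m and z of bottle2_mid in the frame of groove3 between -0.01 and 0.01 m)) and ((x of bottle3_mid in the frame of groove1 between -0.009 and 0.009 m and y of bottle3_mid in the frame of groove1 between -0.036 and 0.036 m and z of bottle3_mid in the frame of groove1 between -0.01 and 0.01 m) or (x of bottle3_mid in the frame of groove2 between -0.009 and 0.009 m and y of bottle3_mid in the frame of groove2 between -0.036 and 0.036 m and z of bottle3_mid in the frame of groove2 between -0.01 and 0.01 m) or (x of bottle3_mid in the frame of groove3 between -0.009 and 0.009 m and y of bottle3_mid in the frame of groove3 between -0.036 and 0.036 m and z of bottle3_mid in the frame of groove3 between -0.01 and 0.01 m))); the robot touches nothing.
It fails at once if one of the other things on the tray or ledge is moved more than 6 cm (distance of any of turntable, bowl, toe_separator, buffer, brush, cream_jar from where it was at the start of the episode above 0.06 m).
It fails at once if a bottle is dropped into the case (falls free at more than 0.9 m/s, some 4 cm) ((horizontal distance between bottle1_mid and case below 0.11 m and linear speed of bottle1 above 0.9 m/s and contact force between bottle1 and the fingers below 0.01 N) or (horizontal distance between bottle2_mid and case below 0.11 m and linear speed of bottle2 above 0.9 m/s and contact force between bottle2 and the fingers below 0.01 N) or (horizontal distance between bottle3_mid and case below 0.11 m and linear speed of bottle3 above 0.9 m/s and contact force between bottle3 and the fingers below 0.01 N)).
Of bottle1, bottle2, bottle3 only 2 to 3 are there at a start; the rules pass over those that are not, and their reading is None.
At some moment in a run one of bottle1, bottle2, bottle3 may be knocked a few centimetres aside while the robot is not near it.
It also fails if it takes over 208 s, if anything falls off the work surface, if the arm or the gripper's body presses on something with over 40 N, if the wrist force passes 120 N, or if a joint passes its speed limit or range.

## Working session

There is one attempt and no reset: what is moved stays moved. The work goes in short steps, Python scripts to look and compute and a shell command to move; the robot and the scene stay as the last step left them, time stands still between calls to the robot, and variables do not carry over. Pictures are saved under pics/ and viewed, and the job is handed in when it is done.

```bash
ls -la; mkdir -p pics
python3 - <<'E'
from bench import r
import cv2, numpy as np
s=r.read_state(); print(s)
for n in ("scene","side","wrist"):
    m=r.camera_model(n); p,d=r.snapshot(n)
    cv2.imwrite(f"pics/{n}0.png",p[:,:,::-1]); np.save(f"/tmp/{n}0.npy",d)
    print(n,{k:(np.round(v,4).tolist() if k=='pose' else v) for k,v in m.items()})
E
```

```text
total 12
drwxr-xr-x  3 agent agent 4096 Dec  7 06:06 .
drwxr-xr-x 23 root  root  4096 Dec  7 06:06 ..
drwxr-xr-x  2 agent agent 4096 Dec  7 06:06 pics
{'clock': 0.0, 'joint_pos': array([1.13319174e+00, 4.87416099e-02, 9.76019649e-02, 1.62199872e+00,
       1.23029545e-05, 1.44300792e+00]), 'dq': array([ 0.00173464, -0.00209073,  0.00010374,  0.00218307,  0.00108999,
        0.00066677]), 'joint_efforts': array([-6.34388271e-04, -3.38778090e+01,  3.20017147e+01,  2.03078357e-02,
       -1.80191219e-04,  1.03101613e-06]), 'tcp_pos': array([159.78643624, 499.40604163, 209.62404119]), 'tcp_rot': array([-3.32557957e-04,  1.54289187e-01,  9.88025038e-01, -1.12281962e-03]), 'wrist_force': array([0.75683086, 0.439501  , 0.48400686]), 'wrist_torque': array([0.01963462, 0.00189023, 0.03032286]), 'opening': 85.65852746819058}
scene {'fx': 502.3505521841089, 'fy': 502.3505521841089, 'cx': 314.11939715477973, 'cy': 238.30435778979083, 'pose': [[0.8656, -0.2925, 0.4065, 1096.0203], [0.5008, 0.5142, -0.6963, -833.5373], [-0.0053, 0.8062, 0.5916, 773.5641], [0.0, 0.0, 0.0, 1.0]]}
side {'fx': 613.8598386859753, 'fy': 613.8598386859753, 'cx': 317.3236399285023, 'cy': 233.1138655610511, 'pose': [[0.8845, 0.3022, -0.3554, 175.4567], [-0.4663, 0.549, -0.6936, -898.3472], [-0.0145, 0.7792, 0.6266, 901.9324], [0.0, 0.0, 0.0, 1.0]]}
wrist {'fx': 425.5361207768144, 'fy': 425.5361207768144, 'cx': 311.35326553273507, 'cy': 250.61460579607598, 'pose': [[0.3045, -0.905, -0.2972, 83.6299], [0.9525, 0.2887, 0.0967, 523.4803], [-0.0017, -0.3125, 0.9499, 373.0998], [0.0, 0.0, 0.0, 1.0]]}
```

View pics/scene0.png

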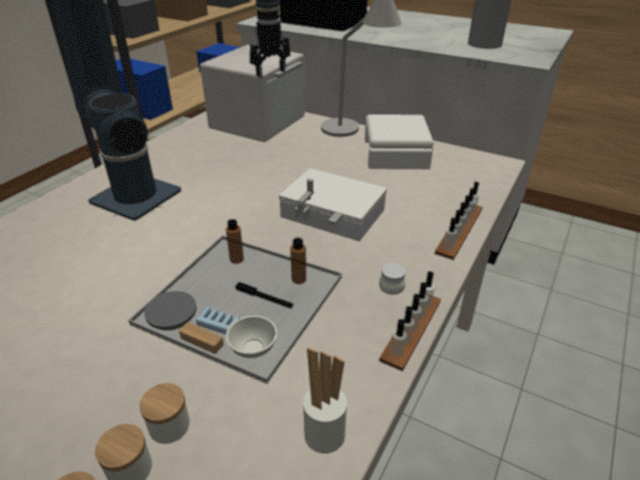

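View pics/side0.png

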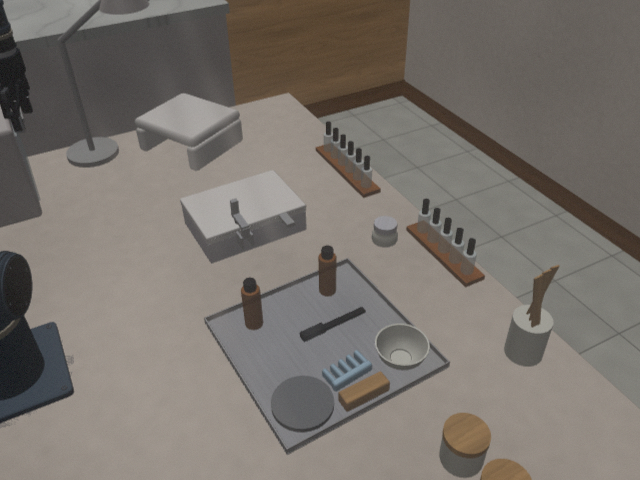

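View pics/wrist0.png

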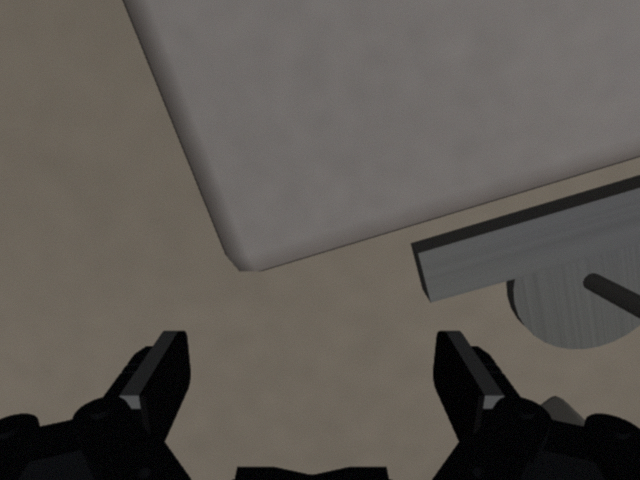

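Two bottles are visible: at scene (235,243) and (298,262), side (252,305) and (327,272). The case is at about scene (333,203) and side (243,213), with the clamp stub at side (235,207). Next I'll localise everything.

```bash
cat > h.py <<'E'
import numpy as np, cv2
from bench import r
def proj(n,P,m=None):
    m=m or r.camera_model(n); T=np.linalg.inv(np.array(m["pose"]))
    P=np.atleast_2d(P).astype(float); c=(T[:3,:3]@P.T).T+T[:3,3]
    return np.stack([m["fx"]*c[:,0]/-c[:,2]+m["cx"], m["fy"]*-c[:,1]/-c[:,2]+m["cy"]],1)
def ray(n,uv,m=None):
    m=m or r.camera_model(n); uv=np.atleast_2d(uv).astype(float); T=np.array(m["pose"])
    d=np.stack([(uv[:,0]-m["cx"])/m["fx"],-(uv[:,1]-m["cy"])/m["fy"],-np.ones(len(uv))],1)
    return T[:3,3],(T[:3,:3]@d.T).T
def onz(n,uv,z,m=None):
    o,d=ray(n,uv,m); return o+d*((z-o[2])/d[:,2])[:,None]
def bp(n,uv,depth,m=None):
    o,d=ray(n,uv,m); uv=np.atleast_2d(uv).astype(int); return o+d*depth[uv[:,1],uv[:,0]][:,None]
def snap(n,name):
    m=r.camera_model(n); p,d=r.snapshot(n); cv2.imwrite(f"pics/{name}.png",p[:,:,::-1]); return m,p,d
def crop(p,u,v,w,h,f,name):
    q=p[v:v+h,u:u+w,::-1]; cv2.imwrite(f"pics/{name}.png",cv2.resize(q,None,fx=f,fy=f,interpolation=cv2.INTER_CUBIC))
def cloud(n,d,m=None):
    v,u=np.mgrid[0:480,0:640]; uv=np.stack([u.ravel(),v.ravel()],1)
    o,dr=ray(n,uv,m); return (o+dr*d.ravel()[:,None]).reshape(480,640,3)
E
python3 - <<'E'
from h import *
for n in("scene","side"):
    d=np.load(f"/tmp/{n}0.npy"); p=cv2.imread(f"pics/{n}0.png")[:,:,::-1]
    print(n,"origin",proj(n,[[0,0,0],[160,500,210]]))
    C=cloud(n,d)
    hsv=cv2.cvtColor(p,cv2.COLOR_RGB2HSV)
    am=((hsv[:,:,0]<15)&(hsv[:,:,1]>120)).astype(np.uint8)
    k,l,s,c=cv2.connectedComponentsWithStats(am)
    for i in range(1,k):
        if s[i,4]>80:
            X=C[l==i]; print(s[i],np.round(np.median(X,0)), np.round(X.min(0)),np.round(X.max(0)))
    crop(p,*((250,150,160,100) if n=="scene" else (160,160,160,100)),5,n+"_case")
d=np.load("/tmp/side0.npy");C=cloud("side",d)
for uv in [(200,215),(260,195),(290,200),(235,205),(330,130),(100,300),(290,217),(385,228)]: print(uv,C[uv[1],uv[0]].round())
E
```

```text
scene origin [[135.62258188 195.79710393]
 [271.48901692  83.79877357]]
[  0 146  91  55 797] [-1687.   666.  -700.] [-1720.  -834.  -749.] [1096. 1023.  774.]
[ 524  188  116   43 1098] [1203. 1838. -697.] [ 902. -834. -748.] [1478. 1868.  774.]
[436 207  45  51 377] [897. 230.  11.] [ 859. -834.    3.] [1096.  422.  774.]
[227 227  13  13  83] [ 453. -106.   95.] [ 432. -115.   74.] [463. -86. 103.]
[229 237  13  25 147] [ 455. -110.   45.] [ 440. -115.    7.] [465. -96.  84.]
[291 245  14  38 254] [624. -97.  68.] [ 601. -103.   11.] [635. -77. 107.]
[381 297  59  72 731] [ 916. -156.   11.] [ 878. -834.    3.] [1096.    7.  774.]
side origin [[ 11.41632432 376.31136705]
 [ 29.38054303 134.80419914]]
(200, 215) [444. 201.  75.]
(260, 195) [596. 213.  71.]
(290, 200) [648. 158.  73.]
(235, 205) [509. 142. 118.]
(330, 130) [881. 392.  77.]
(100, 300) [187. 121.   1.]
(290, 217) [619. 100.  73.]
(385, 228) [800. -11.  49.]
```

View pics/scene_case.png

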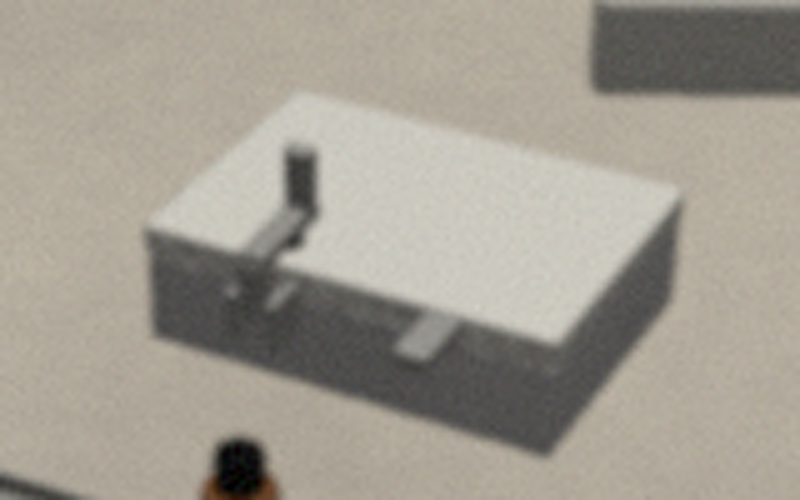

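View pics/side_case.png

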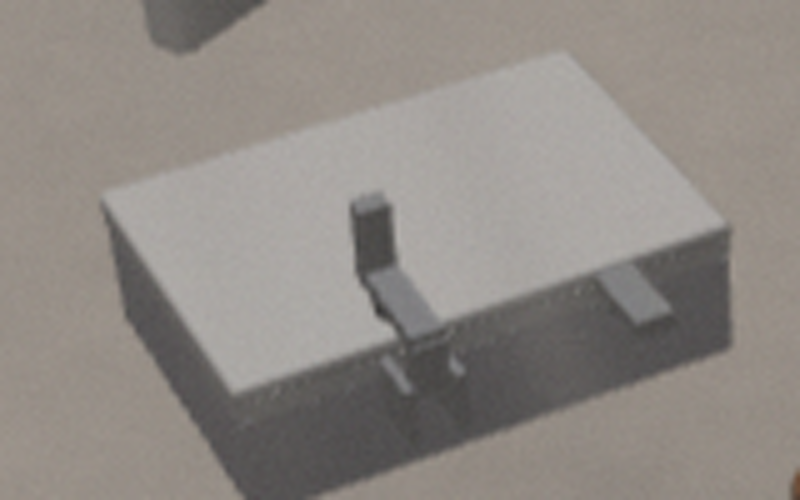

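Lid corners in the 5x crops: scene (303,93),(683,190),(560,345),(150,228); side (567,52),(728,228),(237,392),(103,195).

Run:
```python
from h import *
A=np.array([(303,93),(683,190),(560,345),(150,228)])/5+[250,150]
B=np.array([(103,195),(567,52),(728,228),(237,392)])/5+[160,160]
Z=73
for n,c in(("scene",A),("side",B)):
    P=onz(n,c,Z)
    print(n,P.round(1)[:,:2].tolist(),"ctr",P.mean(0).round(1))
    L=P[[1,2]].mean(0)-P[[0,3]].mean(0); 
    print(" yaw", np.arctan2(L[1],L[0]), "lens",[np.linalg.norm(P[i]-P[(i+1)%4]).round(1) for i in range(4)])
    d=np.load(f"/tmp/{n}0.npy"); p=cv2.imread(f"pics/{n}0.png")[:,:,::-1]; C=cloud(n,d)
    hsv=cv2.cvtColor(p,cv2.COLOR_RGB2HSV)
    if n=='side': m=((C[...,2]>12)&(C[...,2]<125)&(C[...,1]<-20)&(C[...,0]<700)&(C[...,0]>350))
    else: m=((C[...,2]>12)&(C[...,2]<125)&(C[...,1]<-20)&(C[...,0]<700)&(C[...,0]>350))
    k,l,s,c=cv2.connectedComponentsWithStats(m.astype(np.uint8))
    for i in range(1,k):
        if s[i,4]>60:
            X=C[l==i]; cap=X[X[:,2]>110]; print(s[i],np.round(np.median(X,0)), np.round(X.min(0)),np.round(X.max(0)),"cap", np.round(cap.mean(0)) if len(cap) else None)
    crop(p,*((215,210,110,80) if n=="scene" else (230,240,120,90)),6,n+"_bot")
```

```text
scene [[434.2, 282.5], [670.3, 289.4], [677.5, 120.1], [439.0, 112.8]] ctr [555.2 201.2  73. ]
 yaw 0.029926982664277 lens [np.float64(236.2), np.float64(169.4), np.float64(238.5), np.float64(169.8)]
[ 128  219  121  133 3105] [ 455. -325.   24.] [ 359. -385.   12.] [594. -39. 119.] cap [447. -99. 115.]
[255 238  52  44 681] [623. -94.  66.] [ 463. -104.   12.] [636. -33. 119.] cap [618. -86. 116.]
[308 262  34  18  65] [659. -31.  14.] [612. -49.  12.] [700. -25.  18.] cap None
[235 282  23  12 130] [ 536. -178.   15.] [ 510. -188.   12.] [ 562. -167.   19.] cap None
[ 196  307   81   52 1932] [ 618. -294.   24.] [ 502. -359.   12.] [ 697. -260.   50.] cap None
[155 331  59  26 112] [ 528. -374.   14.] [ 453. -380.   12.] [ 597. -368.   17.] cap None
[215 356  44  20  92] [ 650. -368.   14.] [ 601. -371.   12.] [ 698. -362.   18.] cap None
[ 140  383   49   58 2180] [ 634. -529.   70.] [ 585. -557.   12.] [ 658. -484.   74.] cap None
[  95  424   57   56 2501] [ 634. -615.   70.] [ 585. -647.   12.] [ 659. -575.   75.] cap None
[ 59 472  37   8 216] [ 607. -675.   71.] [ 587. -693. 
[... 385 characters left out ...]
[ 563. -183.   12.] [ 616. -168.   17.] cap None
[300 323  28  17 220] [ 530. -179.   16.] [ 505. -190.   12.] [ 560. -165.   22.] cap None
[ 375  324   55   47 1671] [ 659. -292.   33.] [ 595. -360.   12.] [ 697. -258.   53.] cap None
[322 350  50  40 905] [ 539. -297.   22.] [ 498. -318.   12.] [ 585. -264.   28.] cap None
[339 372  51  38 990] [ 540. -352.   28.] [ 497. -364.   12.] [ 589. -330.   34.] cap None
[ 271  376   63   57 2846] [ 435. -324.   25.] [ 383. -374.   13.] [ 491. -263.   31.] cap None
[ 440  413   51   63 2493] [ 609. -530.   71.] [ 582. -558.   12.] [ 655. -485.   77.] cap None
[480 459  52  21 811] [ 628. -595.   72.] [ 589. -624.   60.] [ 656. -575.   77.] cap None
```

View pics/scene_bot.png

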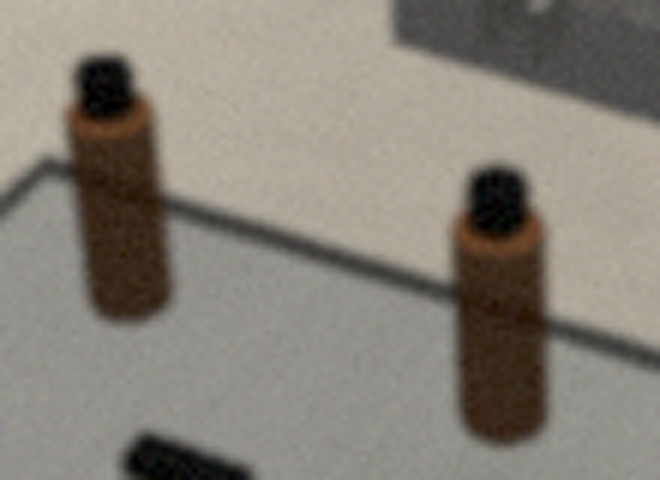

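View pics/side_bot.png

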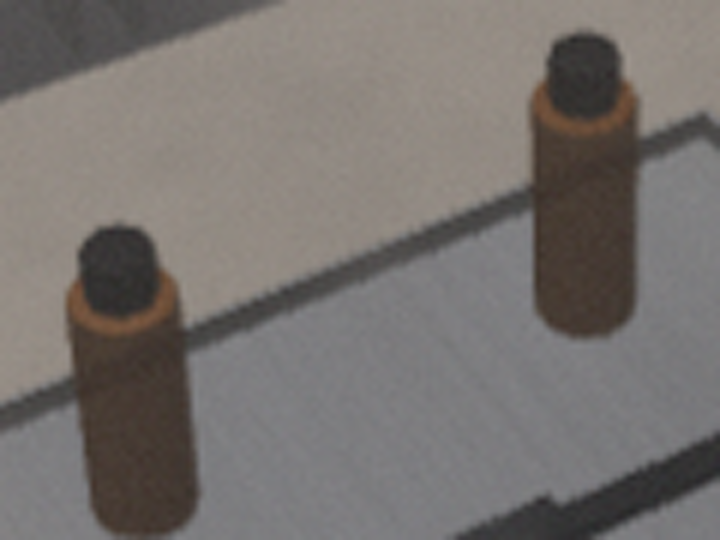

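Run:
```python
from h import *
S=np.array([250,150]);D=np.array([160,160])
pairs={ # scene,side
'lidA':(np.array((303,93))/5+S,np.array((103,195))/5+D),
'lidB':(np.array((683,190))/5+S,np.array((567,52))/5+D),
'lidC':(np.array((560,345))/5+S,np.array((728,228))/5+D),
'lidD':(np.array((150,228))/5+S,np.array((237,392))/5+D),
'stubtop':(np.array((301,150))/5+S,np.array((371,200))/5+D),
'b1cap':(np.array((104,68))/6+[215,210],np.array((116,240))/6+[230,240]),
'b2cap':(np.array((498,180))/6+[215,210],np.array((584,48))/6+[230,240]),
'b1bot':(np.array((130,305))/6+[215,210],np.array((146,515))/6+[230,240]),
'b2bot':(np.array((502,428))/6+[215,210],np.array((586,322))/6+[230,240]),
'tray L':(np.array((46,163))/6+[215,210],(208,325)),
'tray R':((341,274),np.array((704,118))/6+[230,240]),
'trayB':((268,378),(443,361)),
'trayNear':((134,320),(284,433)),
}
for k,(a,b) in pairs.items():
    o1,d1=ray("scene",a);o2,d2=ray("side",b);d1,d2=d1[0]/np.linalg.norm(d1),d2[0]/np.linalg.norm(d2)
    t=np.linalg.lstsq(np.stack([d1,-d2],1),o2-o1,rcond=None)[0]
    p,q=o1+t[0]*d1,o2+t[1]*d2
    print(k,((p+q)/2).round(1),"gap",(p-q).round(1))
```

```text
lidA [427.7 293.6  66.5] gap [-0.1 -0.4 -0.6]
lidB [668.  295.6  69.4] gap [-0.  -0.2 -0.3]
lidC [673.2 129.7  65.9] gap [0.  0.  0.1]
lidD [432.6 122.8  66.9] gap [-0.1 -1.3 -1.6]
stubtop [511.6 150.2 123.7] gap [-0.2 -1.4 -2. ]
b1cap [444.2 -92.9 115.7] gap [-0.2 -2.4 -2.5]
b2cap [616.1 -81.3 116.2] gap [-0.1 -1.4 -1.5]
b1bot [442.7 -94.7  -4.1] gap [0.  0.5 0.4]
b2bot [614.8 -83.   -5.6] gap [0.  0.8 0.8]
tray L [361.6 -49.3   4.4] gap [0.6 7.9 7.5]
tray R [696.2 -24.6   9.1] gap [-0.  -0.4 -0.4]
trayB [ 712.8 -351.2    2.4] gap [-0.  -3.5 -2.2]
trayNear [ 385.4 -364.9   13.7] gap [  0.2 -17.6 -10.7]
```

Run:
```python
from h import *
for n in("scene","side"):
    d=np.load(f"/tmp/{n}0.npy");C=cloud(n,d)
    L=[(340,127),(343,80),(345,50),(385,15),(300,60),(268,20),(255,110),(400,130)] if n=="scene" else [(92,150),(75,90),(65,45),(125,5),(20,100),(190,115)]
    for uv in L: print(n,uv,C[uv[1],uv[0]].round())
d=np.load("/tmp/side0.npy");C=cloud("side",d)
m=(C[...,0]>250)&(C[...,0]<750)&(C[...,1]>-50)&(C[...,1]<450)&(C[...,2]>85)
k,l,s,c=cv2.connectedComponentsWithStats(m.astype(np.uint8))
for i in range(1,k):
    if s[i,4]>20: X=C[l==i]; print(s[i],X.min(0).round(),X.max(0).round())
```

```text
scene (340, 127) [313. 700.  16.]
scene (343, 80) [306. 728. 179.]
scene (345, 50) [308. 732. 280.]
scene (385, 15) [487. 630. 430.]
scene (300, 60) [132. 726. 223.]
scene (268, 20) [181. 470. 415.]
scene (255, 110) [102. 477. 117.]
scene (400, 130) [578. 603. 100.]
side (92, 150) [298. 712.  17.]
side (75, 90) [299. 723. 194.]
side (65, 45) [307. 740. 308.]
side (125, 5) [453. 622. 418.]
side (20, 100) [166. 466. 310.]
side (190, 115) [565. 619. 100.]
[230 199  20  32 271] [500.  88.  85.] [518. 155. 131.]
```

```bash
python3 -m inch '0 0 .177 0 0 -.013 1;0 0 .177 0 0 -.013 1;0 0 .177 0 0 -.013 1;0 0 .177 0 0 -.013 1;0 0 .177 0 0 -.013 1;0 0 .177 0 0 -.013 1;0 0 .176 0 0 -.013 1;0 0 0 -.035 .048 0 1;0 0 0 -.035 .048 0 1' 30; python3 -m inch '0 0 0 -.035 .048 0 1;0 0 0 -.035 .048 0 1;0 0 0 -.035 .048 0 1;0 0 0 -.035 .048 0 1;0 0 0 -.035 .048 0 1;0 0 0 -.035 .048 0 1;0 0 0 0 0 0 1;0 0 0 0 0 0 1'
python3 - <<'E'
from h import *
s=r.read_state(); print(s['tcp_pos'],s['tcp_rot'],s['joint_pos'].round(3),s['wrist_force'].round(1))
m,p,d=snap("wrist","w1"); np.save("/tmp/w1.npy",d); import pickle; pickle.dump(m,open("/tmp/w1.pkl","wb")); print(np.round(m['pose'],3))
E
```

```text
clock: 1.27
tcp_pos: [258.2, 431.9, 301.6]
tcp_rot: [0.0, 0.698, 0.716, 0.0]
wrist_force: [0.7, 1.1, 0.5]
opening: 85.1
clock: 2.28
tcp_pos: [550.1, 228.8, 301.1]
tcp_rot: [-0.001, 0.699, 0.715, -0.001]
wrist_force: [-1.2, -0.7, 0.6]
opening: 85.6
[550.08489397 228.78863116 301.14834206] [-6.68551878e-04  6.99186028e-01  7.14939172e-01 -6.57841176e-04] [2.81e-01 2.95e-01 5.62e-01 1.84e+00 1.00e-03 1.83e+00] [-1.2 -0.7  0.6]
[[ 1.00000e+00 -2.20000e-02 -6.00000e-03  5.48641e+02]
 [ 2.30000e-02  9.50000e-01  3.12000e-01  3.08218e+02]
 [-1.00000e-03 -3.12000e-01  9.50000e-01  4.64516e+02]
 [ 0.00000e+00  0.00000e+00  0.00000e+00  1.00000e+00]]
```

View pics/w1.png

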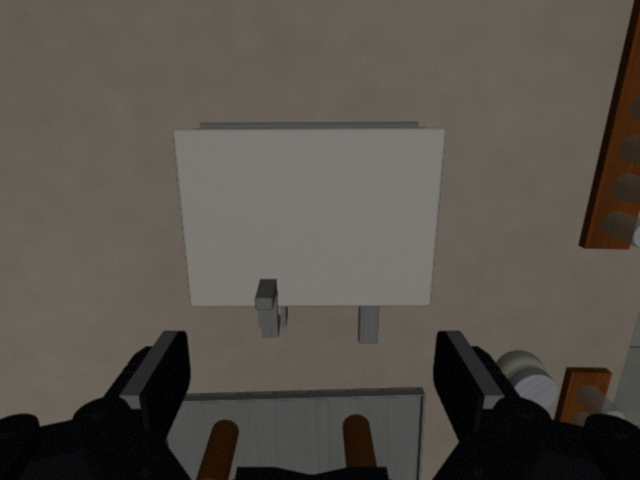

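The wrist view shows the lid with corners at about (175,129), (444,128), (430,305) and (190,306). The clamp stub top is at about (267,285), the tab at (369,325), and two bottles are below at (220,440) and (358,440).

Run:
```python
from h import *
import pickle
m=pickle.load(open("/tmp/w1.pkl","rb")); d=np.load("/tmp/w1.npy"); p=cv2.imread("pics/w1.png")[:,:,::-1]
g=cv2.cvtColor(p,cv2.COLOR_RGB2GRAY)
msk=(g>120).astype(np.uint8); k,l,s,c=cv2.connectedComponentsWithStats(msk); i=l[220,310]; print(s[i])
hull=cv2.convexHull(np.argwhere(l==i)[:,::-1].astype(np.int32)); q=cv2.approxPolyDP(hull,8,True)[:,0]; print(q.tolist())
for Z in (73,):
    P=onz("wrist",q+0.0,Z,m); print(Z,P.round(1).tolist(),P.mean(0).round(1),[np.linalg.norm(P[j]-P[(j+1)%len(P)]).round(1) for j in range(len(P))])
    R=cv2.minAreaRect(onz("wrist",hull[:,0].astype(float),Z,m)[:,:2].astype(np.float32)); print(R)
C=cloud("wrist",d,m); print("lid z",np.median(C[l==i],0),"case body edge",C[123:127,300])
crop(p,240,260,160,100,5,"w1c")
for uv in [(267,284),(369,325)]: print(uv,C[uv[1],uv[0]].round(1))
```

```text
[     0      0    640    480 305903]
[[639, 479], [0, 479], [0, 0], [639, 0]]
73 [[942.1, -93.6, 73.0], [191.2, -111.7, 73.0], [293.4, 388.0, 73.0], [811.8, 399.6, 73.0]] [559.6 145.6  73. ] [np.float64(751.2), np.float64(510.0), np.float64(518.5), np.float64(510.2)]
((560.6778564453125, 145.7960205078125), (751.1807861328125, 497.0427551269531), 1.3747481107711792)
lid z [557.43899844 231.69961398   0.95203165] case body edge [[537.97296862 297.39210762  57.11645152]
 [537.99168696 296.51920373  57.34814307]
 [538.02816824 295.6670682   58.25968631]
 [538.11503691 294.88153495  61.10390125]]
(267, 284) [510.6 155.  100. ]
(369, 325) [612.  101.1  73.9]
```

View pics/w1c.png

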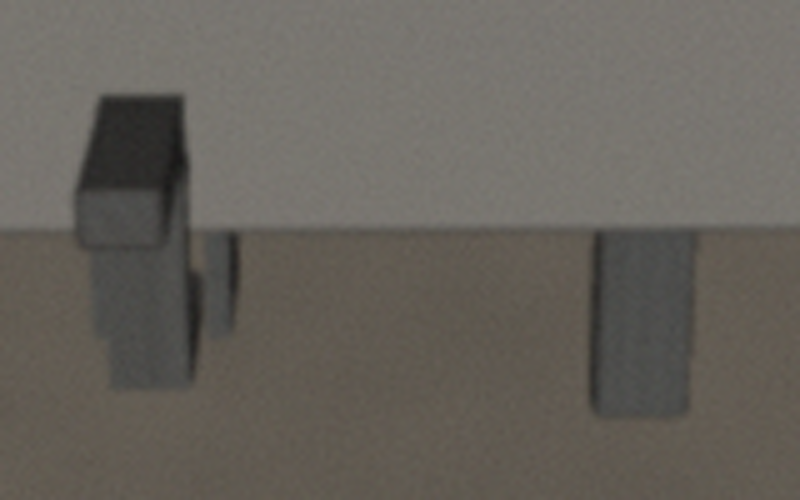

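Run:
```python
from h import *
import pickle
m=pickle.load(open("/tmp/w1.pkl","rb")); p=cv2.imread("pics/w1.png"); d=np.load("/tmp/w1.npy"); C=cloud("wrist",d,m)
g=cv2.GaussianBlur(cv2.cvtColor(p,cv2.COLOR_BGR2GRAY),(3,3),0).astype(float)
# lid edges by gradient along scanlines, line fits
def scan(h,fix,lo,hi,sgn):
    seg=g[fix,lo:hi] if h else g[lo:hi,fix]; gr=np.diff(seg)*sgn; i=gr.argmax(); return lo+i+.5
Lft=np.array([(scan(1,v,160,215,1),v) for v in range(145,295,5)]); Rgt=np.array([(scan(1,v,405,460,-1),v) for v in range(145,295,5)])
Bot=np.array([(u,scan(0,u,290,320,-1)) for u in list(range(200,250,5))+list(range(300,350,5))+list(range(385,420,5))])
Top=np.array([(u,scan(0,u,120,140,1)) for u in range(210,410,5)])
def fit(P): vx,vy,x,y=cv2.fitLine(P.astype(np.float32),cv2.DIST_HUBER,0,.01,.01).ravel(); n=np.array([-vy,vx]); return n,n@[x,y]
L=[fit(x) for x in(Lft,Top,Rgt,Bot)]
q=np.array([np.linalg.solve(np.stack([L[i][0],L[(i+1)%4][0]]),[L[i][1],L[(i+1)%4][1]]) for i in range(4)]); print(q.round(1).tolist())
print("z lid",np.median(C[160:270,220:400].reshape(-1,3),0))
P=onz("wrist",q,73,m); print(P.round(1).tolist(),P.mean(0)); 
ax=P[1]-P[0]+P[2]-P[3]; print("yaw",np.arctan2(ax[1],ax[0]),[np.linalg.norm(P[i]-P[(i+1)%4]).round(1) for i in range(4)])
yaw=np.arctan2(ax[1],ax[0]); c,s=np.cos(yaw),np.sin(yaw); R=np.array([[c,-s],[s,c]]); o=P.mean(0)[:2]
print("stub meas",onz("wrist",[[264.4,303.6]],125,m).round(1),"pred(lid ctr based)",o+R@[-40,-55])
e=onz("wrist",[[368.6,342.6],[368.6,306]],72,m); print("tab end/edge",e.round(1),"pred grip",o+R@[60,-115],"end",o+R@[60,-129])
```

```text
[[173.10000610351562, 129.0], [444.29998779296875, 128.3000030517578], [428.79998779296875, 304.29998779296875], [191.10000610351562, 305.6000061035156]]
z lid [548.64068152 215.70370133  73.39281316]
[[426.1, 290.1, 73.0], [666.0, 296.3, 73.0], [671.0, 125.4, 73.0], [430.8, 118.3, 73.0]] [548.47312195 207.51643828  73.        ]
yaw 0.027438823415111075 [np.float64(240.1), np.float64(171.0), np.float64(240.2), np.float64(171.9)]
stub meas [[510.8 147.  125. ]] pred(lid ctr based) [509.99712471 151.43972621]
tab end/edge [[613.2  79.6  72. ]
 [610.5 121.6  72. ]] pred grip [611.60560545  94.20584951] end [611.98970078  80.2111194 ]
```

```bash
python3 -m inch '0 0 0 -.04 -.021 0 1;0 0 0 -.039 -.021 0 1;0 0 0 0 0 .05 1;0 0 0 0 0 .05 1;0 0 0 0 0 .04 1;0 0 0 0 0 .02 1;0 0 0 0 0 0 1;0 0 0 0 0 0 1'
python3 - <<'E'
from h import *
s=r.read_state(); print(s['tcp_pos'],s['tcp_rot'],s['joint_pos'].round(3))
m,p,d=snap("wrist","w2")
print(proj("wrist",[[510.4,149,125],[510.4,149,110]],m));
E
```

```text
clock: 3.32
tcp_pos: [510.5, 149.9, 143.6]
tcp_rot: [0.001, 0.698, 0.716, 0.001]
wrist_force: [-0.5, 0.0, 0.7]
opening: 85.5
[510.46654676 149.86285103 143.57242962] [0.000761   0.69840834 0.71569832 0.00106536] [ 0.159  0.058 -0.024  1.486  0.     1.706]
[[310.69194543 292.61174684]
 [310.63846117 280.41374394]]
```

View pics/w2.png

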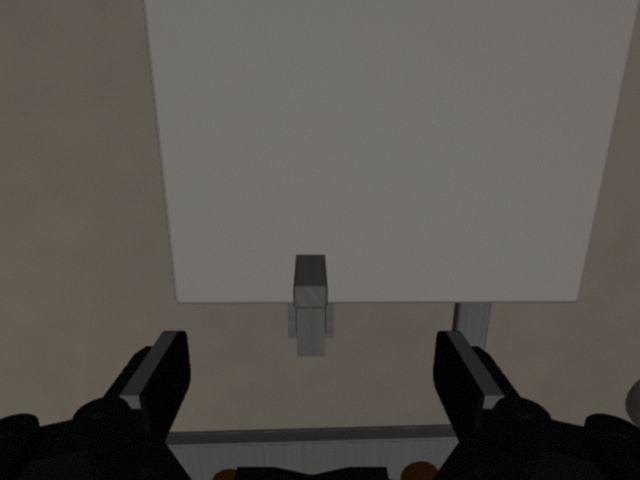

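The stub top is at (311,295), centred between the fingers, so I'll descend and grip.

```bash
python3 -m inch '0 0 0 -.0015 0 .03 1;0 0 0 0 0 .022 1;0 0 0 0 0 0 1;0 0 0 0 0 0 -1;0 0 0 0 0 0 -1;0 0 0 0 0 0 -1;0 0 0 0 0 0 -1;0 0 0 0 0 0 -1;0 0 0 0 0 0 -1;0 0 0 0 0 0 -1' 40
```

```text
clock: 4.62
tcp_pos: [510.0, 147.8, 90.4]
tcp_rot: [-0.0, 0.699, 0.715, 0.0]
wrist_force: [-4.1, 1.6, 5.3]
opening: 15.0
```

```bash
python3 -m inch '0 0 0 -.005 0 -.005 -1;0 0 0 -.006 0 -.0043 -1;0 0 0 -.0126 0 -.007 -1;0 0 0 -.0137 0 -.0043 -1;0 0 0 -.0143 0 -.0015 -1;0 0 0 0 0 0 -1' && python3 -m inch '0 0 0 -.0144 0 .0013 -1;0 0 0 -.0138 0 .0042 -1;0 0 0 -.0126 0 .0069 -1;0 0 0 -.0111 0 .0092 -1;0 0 0 0 0 0 -1'
```

```text
clock: 5.38
tcp_pos: [511.1, 93.7, 111.0]
tcp_rot: [0.0, 0.7, 0.714, -0.001]
wrist_force: [2.4, 1.2, -12.5]
opening: 14.2
clock: 6.0
tcp_pos: [512.9, 40.6, 92.8]
tcp_rot: [0.003, 0.7, 0.714, -0.002]
wrist_force: [-3.5, -4.6, 5.0]
opening: 14.3
```

```bash
python3 -m inch '0 0 0 -.009 0 .0112 -1;0 0 0 -.0066 0 .0128 -1;0 0 0 0 0 0 -1;0 0 0 0 0 0 0;0 0 0 0 0 0 0;0 0 0 0 0 0 1;0 0 0 0 0 0 1;0 0 0 0 0 0 1;0 0 0 0 0 0 1;0 0 0 0 0 -.05 1;0 0 0 0 0 -.05 1;0 0 0 0 0 -.05 1'
python3 - <<'E'
from h import *
s=r.read_state(); print(s['tcp_pos'],s['tcp_rot'])
m,p,d=snap("scene","s3"); crop(p,250,150,160,100,5,"s3c"); snap("wrist","w3")
E
```

```text
clock: 7.5
tcp_pos: [512.8, 28.4, 217.7]
tcp_rot: [-0.0, 0.699, 0.715, -0.0]
wrist_force: [0.5, 0.4, 0.3]
opening: 85.6
[512.76430411  28.42446155 217.65384866] [-4.92941794e-05  6.98922825e-01  7.15197092e-01 -5.31114114e-05]
```

View pics/s3c.png

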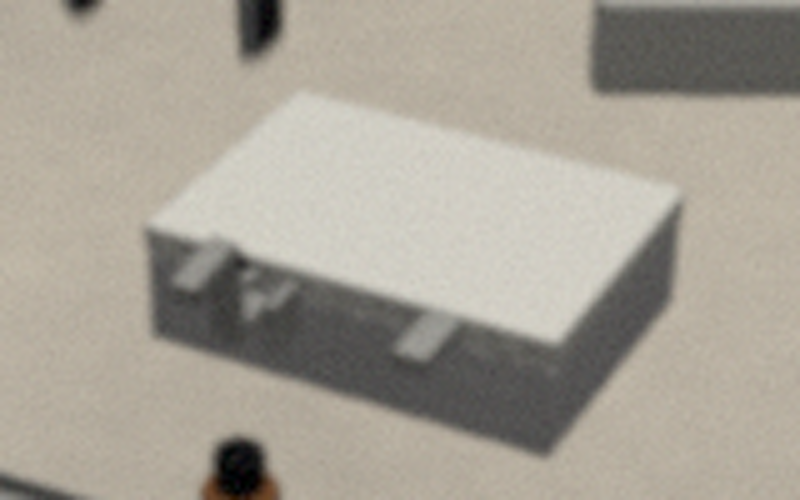

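View pics/w3.png

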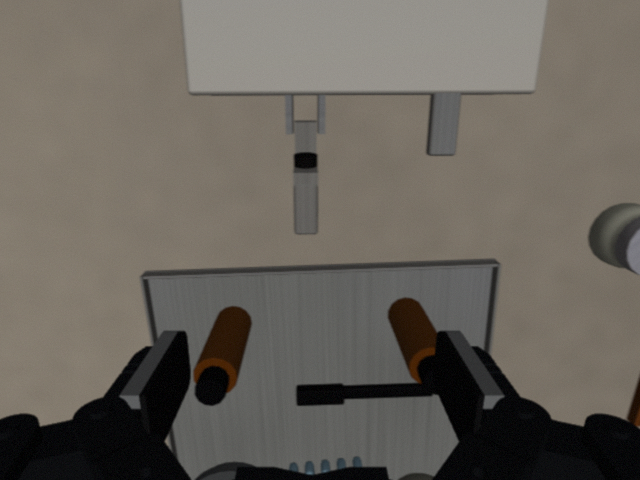

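The clamp has swung out beyond 1.5 rad, with its stub pointing outward at wrist (306,210). The tab is at (445,125) and the bottles at (225,345) and (412,340). Next I'll compute the tab and bottle bases.

Run:
```python
from h import *
m=r.camera_model("wrist"); p=cv2.imread("pics/w3.png")[:,:,::-1]
print("tab edge,end",onz("wrist",[[446,93.5],[441.5,154]],72,m).round(1).tolist())
crop(p,180,280,280,140,2.8,"w3b")
print("lid front corners",onz("wrist",[[190,94],[536,94]],73,m).round(1).tolist())
print("tray corners far",onz("wrist",[[143,275],[498,264]],16,m).round(1).tolist())
```

```text
tab edge,end [[610.3, 121.1, 72.0], [612.1, 79.8, 72.0]]
lid front corners [[432.7, 116.5, 73.0], [673.0, 122.3, 73.0]]
tray corners far [[364.3, -41.3, 16.0], [694.8, -24.3, 16.0]]
```

View pics/w3b.png

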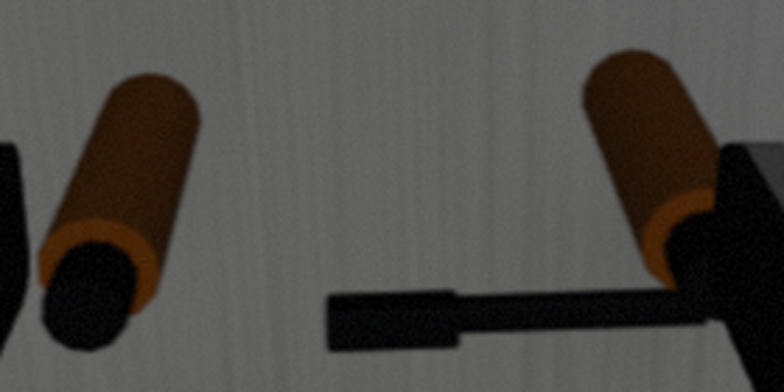

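```bash
python3 -m inch '0 0 0 .032 .05 0 1;0 0 0 .0315 .05 0 1;0 0 0 0 0 .05 1;0 0 0 0 0 .05 1;0 0 0 0 0 .04 1;0 0 0 0 0 .03 1;0 0 0 0 0 0 1;0 0 0 0 0 0 1'; python3 -m inch '0 0 0 0 0 0 -1;0 0 0 0 0 0 -1;0 0 0 0 0 0 -1;0 0 0 0 0 0 -1;0 0 0 0 0 0 -1;0 0 0 0 0 0 -1;0 0 0 0 0 0 -1' 50
python3 - <<'E'
from h import *
print(r.read_state()['joint_pos']); snap("wrist","w4")
E
```

```text
clock: 8.6
tcp_pos: [612.1, 94.2, 47.4]
tcp_rot: [0.0, 0.699, 0.715, 0.0]
wrist_force: [0.1, -0.1, 0.3]
opening: 85.5
clock: 9.48
tcp_pos: [611.4, 94.2, 46.7]
tcp_rot: [-0.0, 0.699, 0.715, -0.0]
wrist_force: [-2.4, -0.7, 4.9]
opening: 18.3
[ 4.44891145e-02  3.14314986e-01  7.56105176e-02  1.33223222e+00
 -7.21707817e-05  1.59224445e+00]
```

View pics/w4.png

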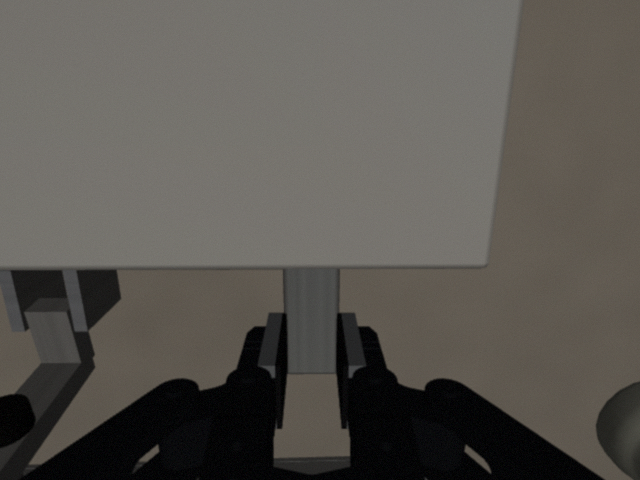

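The tab is held between the pads at (312,320). Next I'll compute the arc increments.

Run:
```python
import numpy as np
f=np.linspace(0,1.8,19); y=-200*np.cos(f)+12*np.sin(f); z=200*np.sin(f)+12*np.cos(f)
for a,b,c in zip(f[1:],np.diff(y),np.diff(z)): print(round(a,2),round(b,1),round(-c,1))
```

```text
0.1 2.2 -19.9
0.2 4.2 -19.6
0.3 6.1 -19.1
0.4 8.0 -18.4
0.5 9.8 -17.5
0.6 11.5 -16.4
0.7 13.1 -15.2
0.8 14.5 -13.8
0.9 15.8 -12.3
1.0 17.0 -10.7
1.1 17.9 -8.9
1.2 18.7 -7.1
1.3 19.4 -5.2
1.4 19.8 -3.2
1.5 20.0 -1.2
1.6 20.0 0.8
1.7 19.8 2.8
1.8 19.5 4.7
```

```bash
python3 -m inch '0 0 0 .0022 0 -.0199 -1;0 0 0 .0042 0 -.0196 -1;0 0 0 .0061 0 -.0191 -1;0 0 0 .008 0 -.0184 -1;0 0 0 .0098 0 -.0175 -1;0 0 0 0 0 0 -1' && python3 -m inch '0 0 0 .0115 0 -.0164 -1;0 0 0 .0131 0 -.0152 -1;0 0 0 .0145 0 -.0138 -1;0 0 0 .0158 0 -.0123 -1;0 0 0 .017 0 -.0107 -1;0 0 0 .0179 0 -.0089 -1;0 0 0 0 0 0 -1'
python3 - <<'E'
from h import *
print(r.read_state()['joint_pos']);
E
```

```text
clock: 10.28
tcp_pos: [610.4, 128.0, 140.5]
tcp_rot: [-0.002, 0.698, 0.716, 0.001]
wrist_force: [-0.3, 5.8, -4.3]
opening: 17.0
clock: 11.15
tcp_pos: [608.0, 216.0, 217.0]
tcp_rot: [-0.001, 0.698, 0.716, -0.0]
wrist_force: [-1.6, 2.6, -4.0]
opening: 15.3
[2.36534016e-01 3.82491229e-01 5.01364968e-01 1.69171241e+00
 1.73565019e-03 1.78202397e+00]
```

Run:
```python
from h import *
snap("wrist","w5"); m,p,d=snap("side","sd5"); crop(p,150,130,200,150,4,"sd5c")
```

```text
(no output)
```

View pics/w5.png

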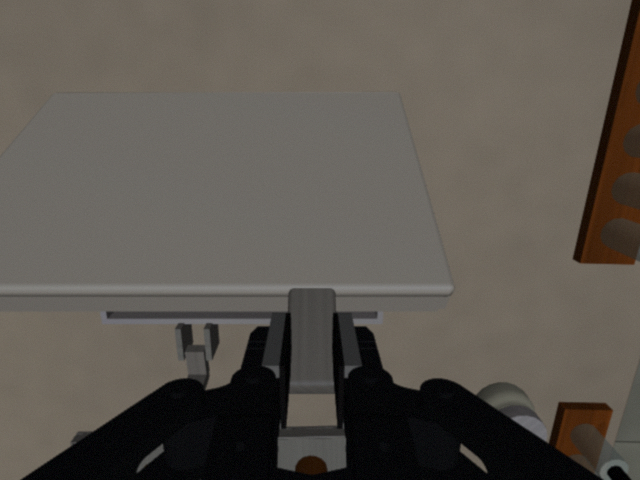

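View pics/sd5c.png

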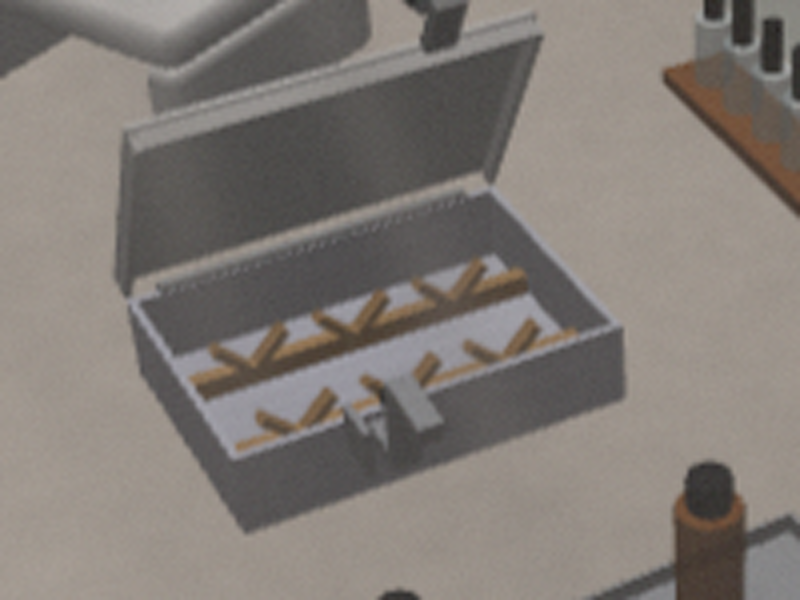

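The lid is well up, its inside and the three grooves are showing, and the tab is still in the pads at wrist (312,340). Continuing.

```bash
python3 -m inch '0 0 0 .0187 0 -.0071 -1;0 0 0 .0194 0 -.0052 -1;0 0 0 .0198 0 -.0032 -1;0 0 0 .02 0 -.0012 -1;0 0 0 .02 0 .0008 -1;0 0 0 .0198 0 .0028 -1;0 0 0 .0195 0 .0047 -1;0 0 0 0 0 0 -1;0 0 0 0 0 0 -1'
python3 - <<'E'
from h import *
print(r.read_state()['joint_pos']); snap("wrist","w6"); m,p,d=snap("side","sd6"); crop(p,150,100,200,150,4,"sd6c")
E
```

```text
clock: 12.38
tcp_pos: [605.5, 351.2, 226.2]
tcp_rot: [0.0, 0.699, 0.715, -0.0]
wrist_force: [0.3, -0.6, 0.5]
opening: -0.1
[ 4.30164001e-01  5.65829110e-01  7.69052500e-01  1.77472462e+00
 -6.45105429e-04  1.97782029e+00]
```

View pics/w6.png

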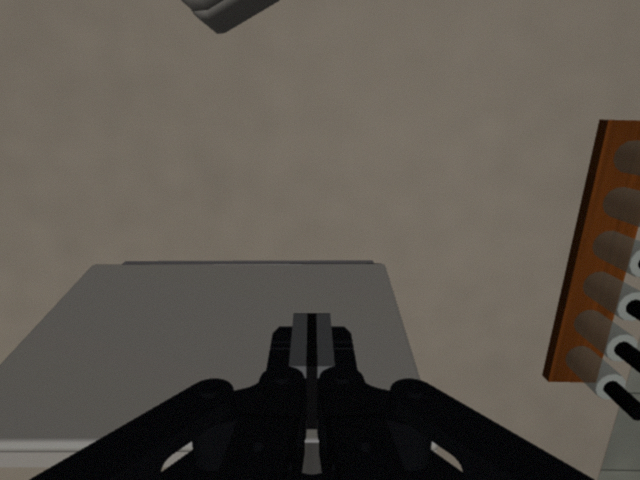

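View pics/sd6c.png

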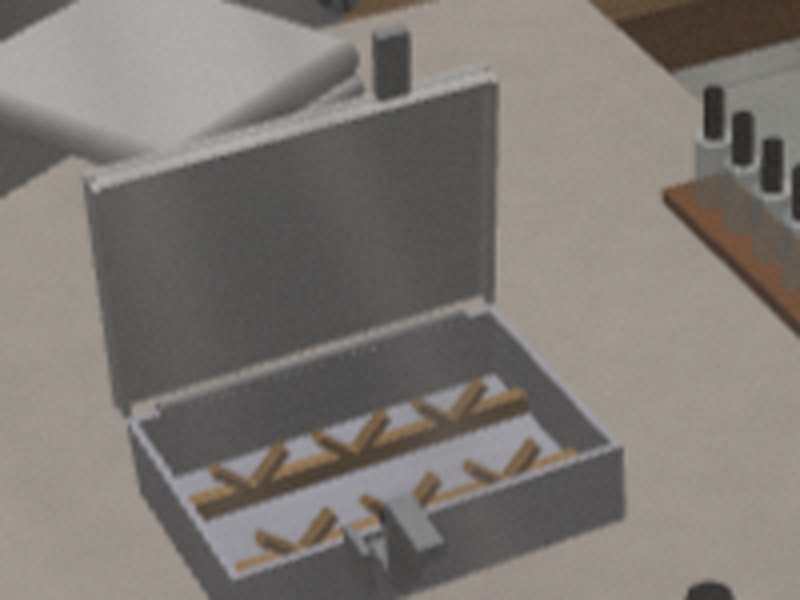

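Run:
```python
from h import *
m=r.camera_model("side"); p,d=r.snapshot("side"); C=cloud("side",d,m)
P=C[125:195,185:265].reshape(-1,3); P=P[(P[:,2]>70)&(P[:,1]<330)&(P[:,1]>150)]
A=np.c_[P[:,0],P[:,2],np.ones(len(P))]; k,_,_,_=np.linalg.lstsq(A,P[:,1],rcond=None); print(k,len(P),P.min(0),P.max(0)); print("lid angle",np.pi/2+np.arctan(k[1]))
print(C[115,248],C[122,230])
```

```text
[ 2.81453296e-02 -1.82257348e-01  2.96890322e+02] 4332 [440.88369718 256.91344152  70.14070574] [647.45485385 306.87118976 231.1253632 ]
lid angle 1.3905177468626884
[605.80059893 270.35537918 250.33130265] [658.3793517  561.27174836  80.78174683]
```

The tab slipped out at 1.39 rad, so the lid is standing nearly upright. To get it past upright I'll go over it and push from the inside.

```bash
python3 -m inch '0 0 0 0 0 -.05 -1;0 0 0 0 0 -.05 -1;0 0 0 -.05 0 0 -1;0 0 0 -.05 0 0 -1;0 0 0 -.03 0 0 -1;0 0 0 0 0 .05 -1;0 0 0 0 0 .05 -1;0 0 0 0 0 0 -1' && python3 -m inch '0 0 0 .02 0 0 -1;0 0 0 .02 0 0 -1;0 0 0 .015 0 0 -1;0 0 0 .015 0 0 -1;0 0 0 .01 0 0 -1;0 0 0 .01 0 0 -1;0 0 0 0 0 0 -1;0 0 0 0 0 0 -1'
```

```text
clock: 13.52
tcp_pos: [605.0, 220.2, 205.6]
tcp_rot: [-0.005, 0.699, 0.715, -0.008]
wrist_force: [-0.2, 0.3, -0.2]
opening: -0.2
clock: 14.52
tcp_pos: [608.4, 312.7, 214.6]
tcp_rot: [-0.001, 0.699, 0.715, -0.0]
wrist_force: [0.4, 0.0, 0.0]
opening: 0.2
```

```bash
cat >> h.py <<'E'
def lidang():
    m=r.camera_model("side"); p,d=r.snapshot("side"); C=cloud("side",d,m)
    P=C[110:200,185:225].reshape(-1,3); P=P[(P[:,2]>80)&(P[:,2]<235)&(P[:,1]<350)&(P[:,1]>150)]
    A=np.c_[P[:,0],P[:,2],np.ones(len(P))]; k=np.linalg.lstsq(A,P[:,1],rcond=None)[0]; return np.pi/2+np.arctan(k[1]),len(P)
E
python3 - <<'E'
from h import *
print(lidang()); m,p,d=snap("side","sd7"); crop(p,150,100,200,150,4,"sd7c")
E
```

```text
(np.float64(1.6859368015944702), 2443)
```

View pics/sd7c.png

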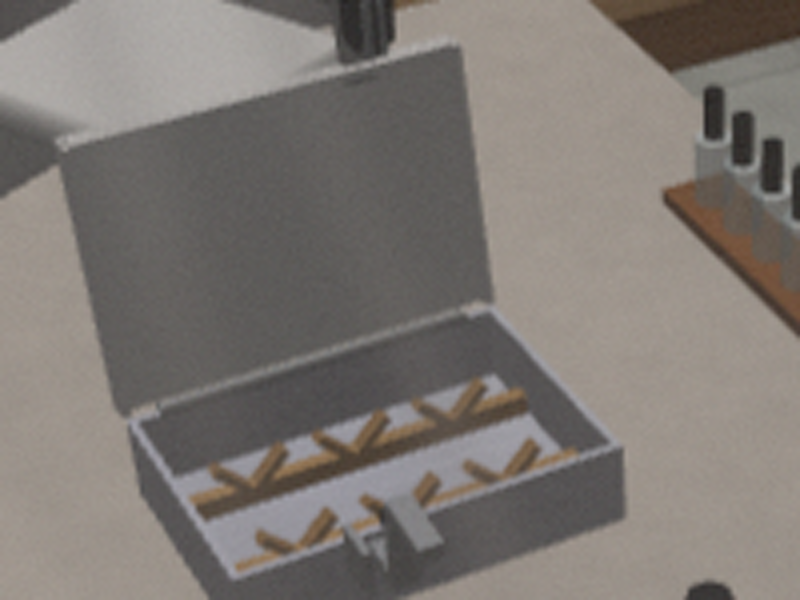

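```bash
python3 -m inch '0 0 0 -.04 0 0 -1;0 0 0 -.05 0 -.03 0;0 0 0 -.05 -.03 -.05 1;0 0 0 -.05 -.06 -.03 1;0 0 0 -.05 -.06 0 1;0 0 0 -.05 -.05 0 1;0 0 0 -.05 0 0 1;0 0 0 0 0 0 1'
python3 - <<'E'
from h import *
s=r.read_state(); print(s['tcp_pos'],s['joint_pos'].round(4))
D=[(.0487,.0976,525.0,209.62),(.2953,.562,595.8,301.1),(.058,-.024,532.0,143.6),(.3143,.0756,618.6,46.7),(.5658,.769,700.2,226.2)]
D.append((s['joint_pos'][1],s['joint_pos'][2],np.hypot(*s['tcp_pos'][:2]),s['tcp_pos'][2]))
M=[];b=[]
for q2,q3,R,z in D:
    e=q3-q2
    M.append([1,0,np.sin(q2),np.cos(q2),np.cos(e),np.sin(e)]);b.append(R)
    M.append([0,1,np.cos(q2),-np.sin(q2),np.sin(e),-np.cos(e)]);b.append(z)
x,res,rk,sv=np.linalg.lstsq(np.array(M),np.array(b),rcond=None); print(x.round(1),res,rk); print((np.array(M)@x-b).round(1))
E
```

```text
clock: 15.62
tcp_pos: [453.6, 3.9, 308.4]
tcp_rot: [0.001, 0.701, 0.713, 0.0]
wrist_force: [-0.6, 0.2, -0.4]
opening: 85.4
[453.64026875   3.92663756 308.39870287] [-1.3910e-01 -8.8400e-02  1.6250e-01  1.8207e+00 -3.0000e-04  1.4145e+00]
[   4.1 -222.5  384.4    0.6  504.   -23.6] [2.53924212] 6
[ 0.7  0.1  0.8 -0.4 -0.7 -0.1  0.3 -0.  -0.6  0.3 -0.5  0.1]
```

Run:
```python
from h import *
s=r.read_state(); t=s['tcp_pos'];q=s['joint_pos']; print(t,q.round(4))
D=[(.0487,.0976,159.8,499.4,209.62,1.1332),(.2953,.562,550.1,228.8,301.1,.281),(.058,-.024,510.47,149.86,143.6,.159),(.3143,.0756,611.4,94.2,46.7,.0445),(.5658,.769,605.5,351.2,226.2,.4302),(q[1],q[2],t[0],t[1],t[2],q[0])]
M=[];b=[]
for q2,q3,X,Y,z,q1 in D:
    print("lat",-X*np.sin(q1)+Y*np.cos(q1)); R=X*np.cos(q1)+Y*np.sin(q1)
    e=q3-q2
    M.append([1,0,np.sin(q2),np.cos(q2),np.cos(e),np.sin(e)]);b.append(R)
    M.append([0,1,np.cos(q2),-np.sin(q2),np.sin(e),-np.cos(e)]);b.append(z)
M=np.array(M)
x,res,rk,sv=np.linalg.lstsq(M,np.array(b),rcond=None); print(x.round(1),sv.round(2)); print((M@x-b).round(1))
```

```text
[453.64026875   3.92663756 308.39870287] [-1.3910e-01 -8.8400e-02  1.6250e-01  1.8207e+00 -3.0000e-04  1.4145e+00]
lat 66.88499229587424
lat 67.27430140691212
lat 67.14650769675931
lat 66.90842426903252
lat 66.6741423221433
lat 66.78858737593532
[  -0.  -225.6  387.     0.   504.1  -24.2] [4.2  4.2  0.5  0.5  0.28 0.28]
[ 1.1  0.1  0.6 -0.3 -0.9 -0.1  0.2 -0.  -0.5  0.3 -0.5  0.1]
```

```bash
python3 -m inch '0 0 -.176 0 0 0 1;0 0 -.176 0 0 0 1;0 0 -.176 0 0 0 1;0 0 -.176 0 0 0 1;0 0 -.176 0 0 0 1;0 0 -.176 0 0 0 1;0 0 -.176 0 0 0 1;0 0 -.176 0 0 0 1;0 0 0 0 0 0 1;0 0 0 0 0 0 1'
python3 - <<'E'
from h import *
s=r.read_state(); print(s['tcp_pos'],s['joint_pos'].round(4)); 
m,p,d=snap("wrist","w8"); np.save("/tmp/w8.npy",d)
import pickle; pickle.dump(m,open("/tmp/w8.pkl","wb"))
E
python3 -m inch '0 -.15 0 0 0 0 1;0 -.15 0 0 0 0 1;0 -.15 0 0 0 0 1;0 -.15 0 0 0 0 1;0 0 0 0 0 0 1;0 0 0 0 0 0 1;0 0 0 0 0 0 1'
python3 - <<'E'
from h import *
s=r.read_state(); print(s['tcp_pos'],s['tcp_rot'],s['joint_pos'].round(4));
E
```

```text
clock: 16.88
tcp_pos: [454.5, 7.1, 308.2]
tcp_rot: [0.0, 0.071, 0.997, 0.0]
wrist_force: [0.2, 0.1, -0.1]
opening: 85.7
[454.48307798   7.10983272 308.20550513] [-1.3230e-01 -8.5200e-02  1.6510e-01  1.8211e+00  4.0000e-04  9.3000e-03]
clock: 17.8
tcp_pos: [456.1, 6.3, 310.2]
tcp_rot: [0.295, 0.067, 0.953, -0.021]
wrist_force: [-0.3, -0.1, 0.5]
opening: 85.3
[456.14111541   6.25194903 310.24247858] [ 0.29485512  0.06700782  0.95296634 -0.02062945] [-0.1287 -0.7809 -0.4583  1.2934 -0.0064  0.0097]
```

View pics/w8.png

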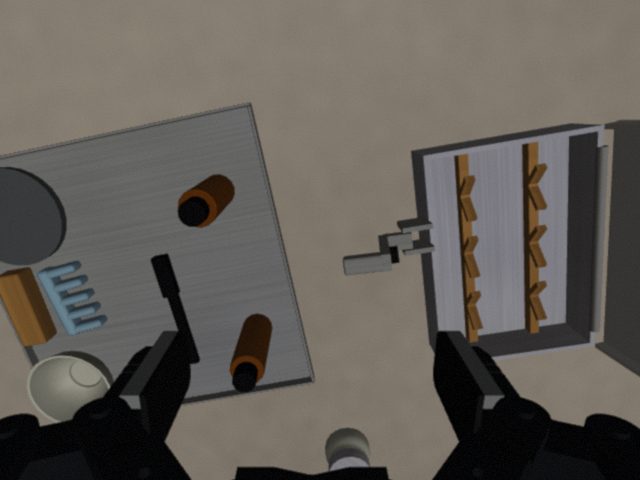

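The view shows the tray and the open case. Bottle caps are at (194,211) and (245,377), and the clamp is clear at (380,255). From the joint data I also have the arm geometry: wrist-to-TCP about 448 mm, with a 67 mm lateral offset. Next I'll find the bottles by mask.

Run:
```python
from h import *
import pickle
m=pickle.load(open("/tmp/w8.pkl","rb")); d=np.load("/tmp/w8.npy"); p=cv2.imread("pics/w8.png")[:,:,::-1]
crop(p,160,160,130,100,6,"w8b1"); crop(p,200,300,130,100,6,"w8b2")
print("lens",proj("wrist",[[443.5,-94,118],[443.5,-94,3],[615.5,-82,118],[615.5,-82,3]],m).round(1).tolist())
```

```text
lens [[192.4, 213.7], [219.9, 189.8], [244.6, 382.8], [258.5, 326.0]]
```

View pics/w8b1.png

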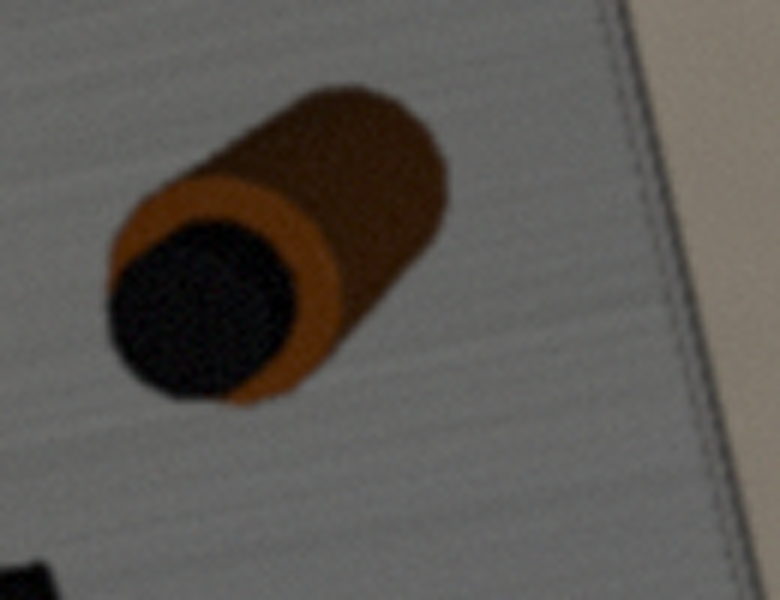

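View pics/w8b2.png

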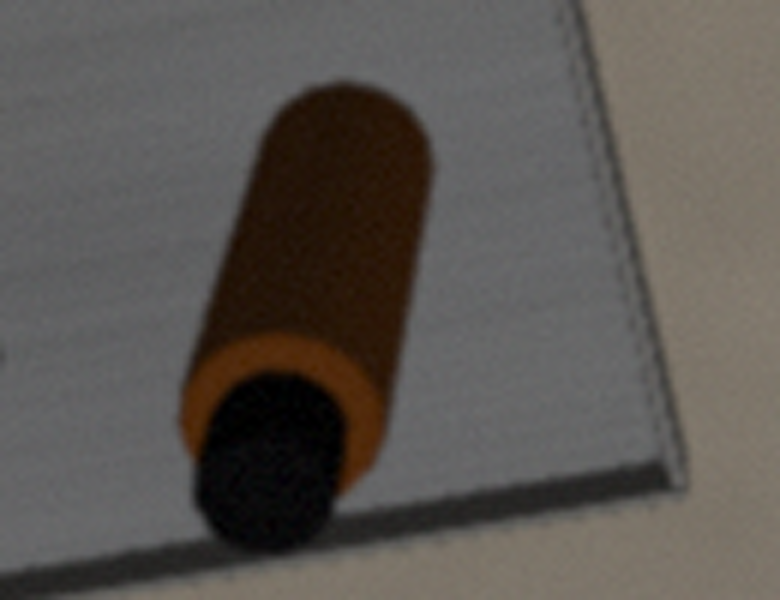

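```bash
cat >> h.py <<'E'
from scipy.spatial.transform import Rotation as Ro
def cur():
    s=r.read_state(); q=s['tcp_rot']; return np.array(s['tcp_pos']),Ro.from_quat([q[1],q[2],q[3],q[0]])
def mat(z,x):
    z=np.array(z,float);z/=np.linalg.norm(z);x=np.array(x,float);x-=z*(x@z);x/=np.linalg.norm(x); return Ro.from_matrix(np.stack([x,np.cross(z,x),z],1))
def grasp_rot(al,ph):  # camera below; cap will point to h
    h=np.array([np.cos(al),np.sin(al),0]); u=np.array([0,0,1.])
    return mat(np.sin(ph)*h-np.cos(ph)*u, -np.cos(ph)*h-np.sin(ph)*u)
def place_rot(al,ph):
    h=np.array([np.cos(al),np.sin(al),0]); u=np.array([0,0,1.])
    return mat(-np.cos(ph)*h-np.sin(ph)*u, -np.sin(ph)*h+np.cos(ph)*u)
def go(Rt,grasp=None,tcp=None,back=0):
    p,R=cur(); v=(R.inv()*Rt).as_rotvec(); n=int(np.ceil(max(np.linalg.norm(v)/.186,1e-9)))
    if tcp is None: tcp=np.array(grasp)+Rt.as_matrix()[:,2]*(19-back)
    sh=Rt.inv().apply(tcp-p)
    print("tcp",p.round(1),"->",np.round(tcp,1)," rot",v.round(4),"rows",n,"each",(v/max(n,1)).round(4)," then shift(mm)",sh.round(1)," shift in current frame",R.inv().apply(tcp-p).round(1))
E
python3 - <<'E'
from h import *
a=np.deg2rad
go(grasp_rot(a(-60),a(60)),[443.5,-94,61],back=100)
E
```

```text
tcp [456.1   6.3 310.2] -> [408.4 -33.2 101.5]  rot [ 0.6707 -0.4159  0.621 ] rows 6 each [ 0.1118 -0.0693  0.1035]  then shift(mm) [175.6 -61.1 113.3]  shift in current frame [152.3 -45.8 148.7]
```

```bash
python3 -m inch '.1118 -.0693 .1035 0 0 0 1;.1118 -.0693 .1035 0 0 0 1;.1118 -.0693 .1035 0 0 0 1;.1118 -.0693 .1035 0 0 0 1;.1118 -.0693 .1035 0 0 0 1;.1118 -.0693 .1035 0 0 0 1;0 0 0 0 0 0 1;0 0 0 0 0 0 1'
python3 - <<'E'
from h import *
a=np.deg2rad
go(grasp_rot(a(-60),a(60)),[443.5,-94,61],back=100); print(r.read_state()['joint_pos'].round(3))
E
```

```text
clock: 18.8
tcp_pos: [454.6, 6.3, 307.8]
tcp_rot: [0.426, 0.421, 0.763, -0.242]
wrist_force: [-0.4, -0.3, -0.0]
opening: 85.7
tcp [454.6   6.3 307.8] -> [408.4 -33.2 101.5]  rot [ 0.0224 -0.022   0.0259] rows 1 each [ 0.0224 -0.022   0.0259]  then shift(mm) [173.1 -59.8 112.8]  shift in current frame [172.1 -57.8 115.2]
[ 0.519 -0.317 -0.357  1.481 -1.024  1.499]
```

```bash
python3 -m inch '.022 -.022 .026 0 0 0 1;0 0 0 .0346 -.012 .0226 1;0 0 0 .0346 -.012 .0226 1;0 0 0 .0346 -.012 .0226 1;0 0 0 .0346 -.012 .0226 1;0 0 0 .0346 -.012 .0226 1;0 0 0 0 0 0 1;0 0 0 0 0 0 1;0 0 0 0 0 0 1'
python3 - <<'E'
from h import *
a=np.deg2rad
go(grasp_rot(a(-60),a(60)),[443.5,-94,61],back=100); print(r.read_state()['joint_pos'].round(3))
m,p,d=snap("wrist","w9"); print(proj("wrist",[[443.5,-94,118],[443.5,-94,3],[443.5,-94,61]],m).round(1).tolist())
snap("side","sd9")
E
```

```text
clock: 19.92
tcp_pos: [409.8, -32.9, 104.2]
tcp_rot: [0.435, 0.435, 0.749, -0.248]
wrist_force: [1.1, -0.1, -0.4]
opening: 85.5
tcp [409.8 -32.9 104.2] -> [408.4 -33.2 101.5]  rot [ 0.0031  0.0013 -0.0073] rows 1 each [ 0.0031  0.0013 -0.0073]  then shift(mm) [ 2.6 -1.4  1. ]  shift in current frame [ 2.5 -1.4  1. ]
[ 0.496 -0.346 -0.808  1.055 -1.048  1.518]
[[309.7, 341.8], [308.3, 155.3], [309.0, 245.1]]
```

View pics/w9.png

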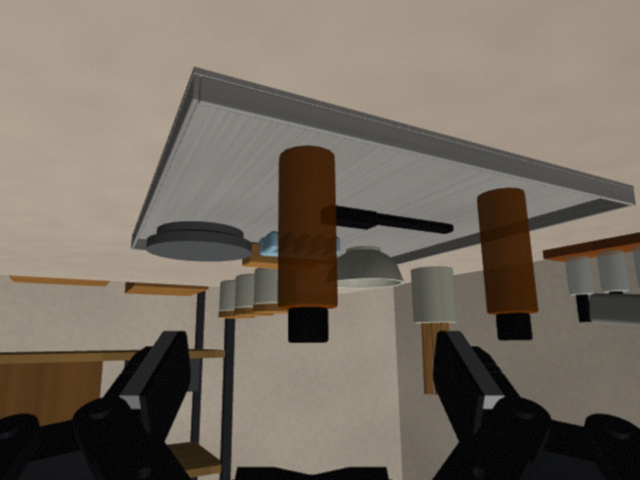

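View pics/sd9.png

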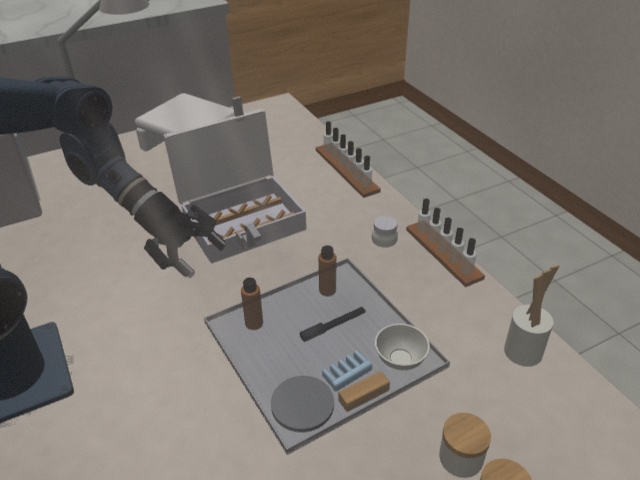

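The bottle sits at (308,230), centred between the fingers as predicted, so I'll advance and grip.

```bash
python3 -m inch '0 0 0 .0025 -.0014 .021 1;0 0 0 0 0 .02 1;0 0 0 0 0 .02 1;0 0 0 0 0 .02 1;0 0 0 0 0 .01 1;0 0 0 0 0 .01 1;0 0 0 0 0 0 1;0 0 0 0 0 0 1;0 0 0 0 0 0 -1;0 0 0 0 0 0 -1;0 0 0 0 0 0 -1;0 0 0 0 0 0 -1' 40; python3 -m inch '0 0 0 0 0 0 -1;0 0 0 0 0 0 -1'
python3 - <<'E'
from h import *
a=np.deg2rad
go(grasp_rot(a(-60),a(60)),[443.5,-94,61],back=0);
E
```

```text
clock: 21.52
tcp_pos: [449.6, -109.3, 48.7]
tcp_rot: [0.434, 0.434, 0.749, -0.25]
wrist_force: [0.4, 0.7, 2.3]
opening: 33.2
clock: 21.78
tcp_pos: [449.6, -109.4, 48.6]
tcp_rot: [0.434, 0.434, 0.749, -0.25]
wrist_force: [0.2, 0.6, 2.6]
opening: 33.5
tcp [ 449.6 -109.4   48.6] -> [ 451.7 -108.2   51.5]  rot [ 0.0002  0.0011 -0.0023] rows 1 each [ 0.0002  0.0011 -0.0023]  then shift(mm) [-2.5  2.4 -1.4]  shift in current frame [-2.5  2.4 -1.3]
```

```bash
python3 -m inch '0 0 0 -.02 0 -.0115 -1;0 0 0 -.052 0 -.03 -1;0 0 0 -.052 0 -.03 -1;0 0 0 -.052 0 -.03 -1;0 0 0 0 0 0 -1;0 0 0 0 0 0 -1'
python3 - <<'E'
from h import *
a=np.deg2rad; yaw=.027
def case(x,y,z): c,s=np.cos(yaw),np.sin(yaw); return [548.4+c*x-s*y,207.2+s*x+c*y,z]
print(r.read_state()['joint_pos'].round(3))
go(place_rot(yaw-np.pi/2,a(60)),case(65,-5.5,160))
snap("side","sd10")
E
```

```text
clock: 22.52
tcp_pos: [448.7, -109.4, 249.9]
tcp_rot: [0.432, 0.433, 0.75, -0.25]
wrist_force: [-0.6, -0.6, -1.7]
opening: 33.6
[ 0.238 -0.62  -0.704  1.034 -0.98   1.041]
tcp [ 448.7 -109.4  249.9] -> [613.3 213.  143.5]  rot [0.1418 1.5344 0.5314] rows 9 each [0.0158 0.1705 0.059 ]  then shift(mm) [222.  173.2 251. ]  shift in current frame [ 190.7  303.7 -117.2]
```

View pics/sd10.png

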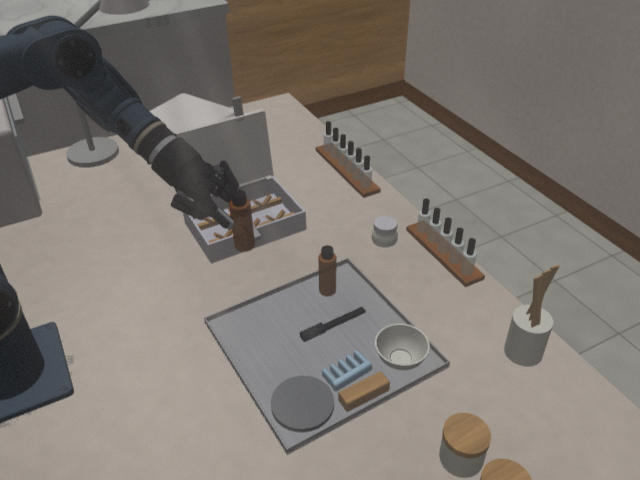

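The bottle is held upright in the gripper at side (242,220). I'll rotate it to the lying pose.

```bash
python3 -m inch '.0158 .1705 .059 0 0 0 -1;.0158 .1705 .059 0 0 0 -1;.0158 .1705 .059 0 0 0 -1;.0158 .1705 .059 0 0 0 -1;.0158 .1705 .059 0 0 0 -1;.0158 .1705 .059 0 0 0 -1;.0158 .1705 .059 0 0 0 -1;.0158 .1705 .059 0 0 0 -1;.0158 .1705 .059 0 0 0 -1;0 0 0 0 0 0 -1;0 0 0 0 0 0 -1'
cat >> h.py <<'E'
yaw=.027
def case(x,y,z): c,s=np.cos(yaw),np.sin(yaw); return [548.4+c*x-s*y,207.2+s*x+c*y,z]
PR=place_rot(yaw-np.pi/2,np.deg2rad(60))
E
python3 - <<'E'
from h import *
print(r.read_state()['joint_pos'].round(3))
go(PR,case(65,-5.5,170))
snap("side","sd11");snap("wrist","w11")
E
```

```text
clock: 23.95
tcp_pos: [448.5, -109.1, 250.3]
tcp_rot: [-0.185, 0.674, 0.692, 0.18]
wrist_force: [0.7, 0.4, -0.9]
opening: 33.7
[-0.675  0.165  0.201  1.963  0.391  0.798]
tcp [ 448.5 -109.1  250.3] -> [613.3 213.  153.5]  rot [-0.0005  0.0004 -0.0001] rows 1 each [-0.0005  0.0004 -0.0001]  then shift(mm) [226.5 173.4 242.5]  shift in current frame [226.7 173.5 242.3]
```

View pics/sd11.png

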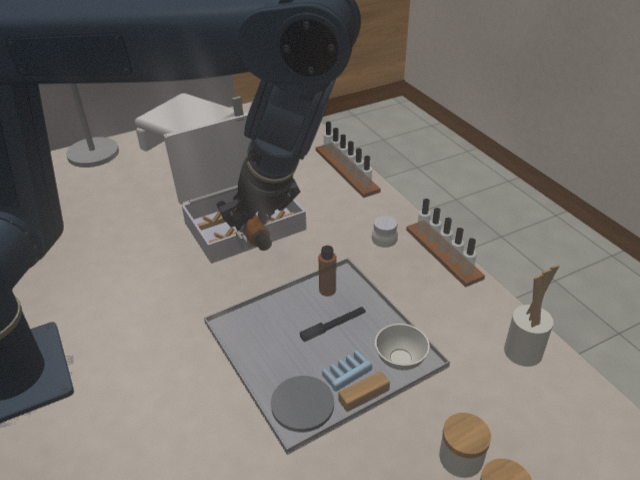

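View pics/w11.png

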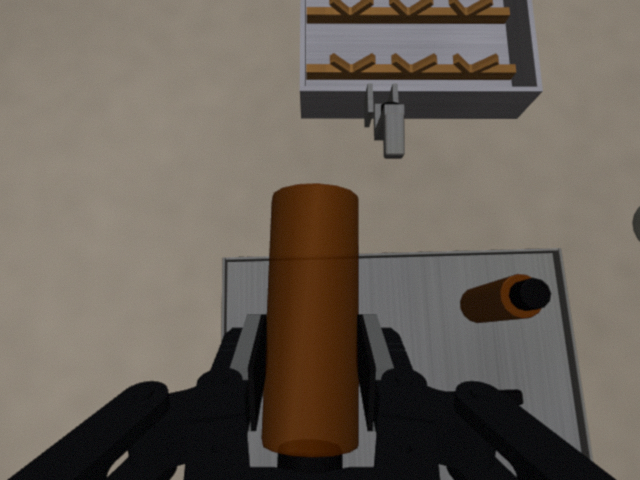

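The bottle is lying level in the grip with its cap toward -y, and the cradles are visible at the top. Moving over groove3.

```bash
python3 -m inch '0 0 0 .0378 .0289 .0404 -1;0 0 0 .0378 .0289 .0404 -1;0 0 0 .0378 .0289 .0404 -1;0 0 0 .0378 .0289 .0404 -1;0 0 0 .0378 .0289 .0404 -1;0 0 0 .0378 .0289 .0404 -1;0 0 0 0 0 0 -1;0 0 0 0 0 0 -1;0 0 0 0 0 0 -1'
python3 - <<'E'
from h import *
print(r.read_state()['joint_pos'].round(3))
go(PR,case(65,-5.5,100))
snap("scene","s12");m,p,d=snap("wrist","w12"); print(proj("wrist",[case(65,36,38.5),case(65,31,24),case(0,36,24),case(-65,36,24)],m).round(1).tolist())
E
```

```text
clock: 25.18
tcp_pos: [614.2, 211.9, 156.7]
tcp_rot: [-0.183, 0.674, 0.692, 0.182]
wrist_force: [-0.9, 0.2, -0.5]
opening: 33.1
[-0.036  0.302  0.191  1.491  0.521  1.499]
tcp [614.2 211.9 156.7] -> [613.3 213.   83.5]  rot [0.0043 0.0017 0.0014] rows 1 each [0.0043 0.0017 0.0014]  then shift(mm) [-35.7  -0.9  63.9]  shift in current frame [-35.6  -1.2  63.9]
[[308.9, 272.9], [308.9, 282.6], [221.5, 275.9], [133.9, 276.0]]
```

View pics/s12.png

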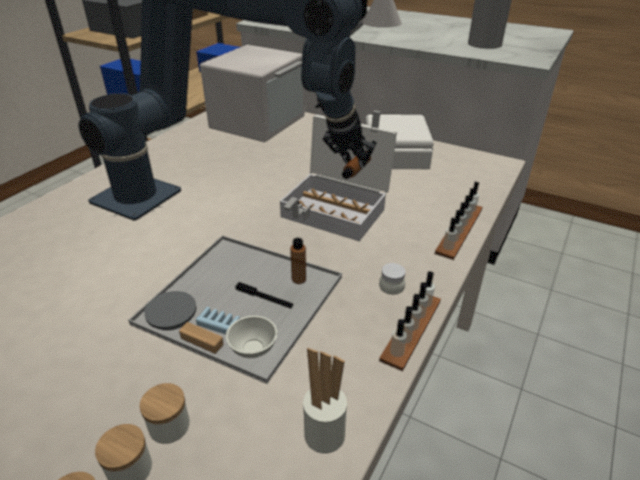

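View pics/w12.png

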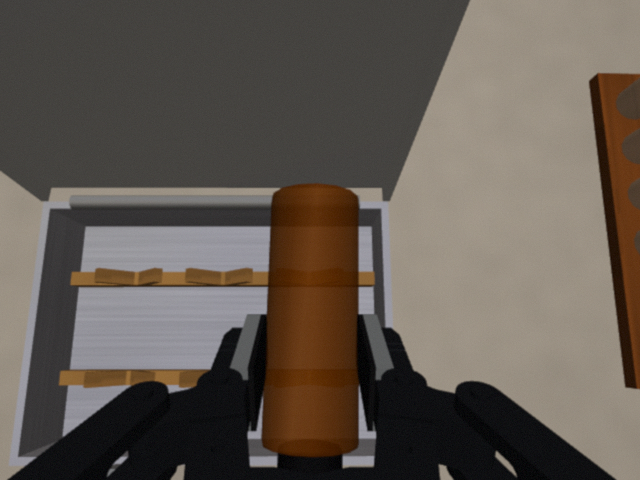

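Run:
```python
from h import *
p=cv2.imread("pics/w12.png")[:,:,::-1]; crop(p,20,180,160,120,5,"w12a"); crop(p,170,180,220,120,3.6,"w12b")
m=r.camera_model("wrist")
for x in(-65,0,65): print(x,proj("wrist",[case(x,31,18.5),case(x,31,24),case(x-20,31,38.5),case(x+20,31,38.5)],m).round(1).tolist())
```

```text
-65 [[136.2, 283.4], [133.2, 282.5], [96.5, 279.8], [153.2, 279.8]]
0 [[222.6, 283.3], [221.1, 282.4], [188.6, 279.7], [245.2, 279.7]]
65 [[308.9, 283.3], [308.8, 282.3], [280.6, 279.7], [337.0, 279.6]]
```

View pics/w12a.png

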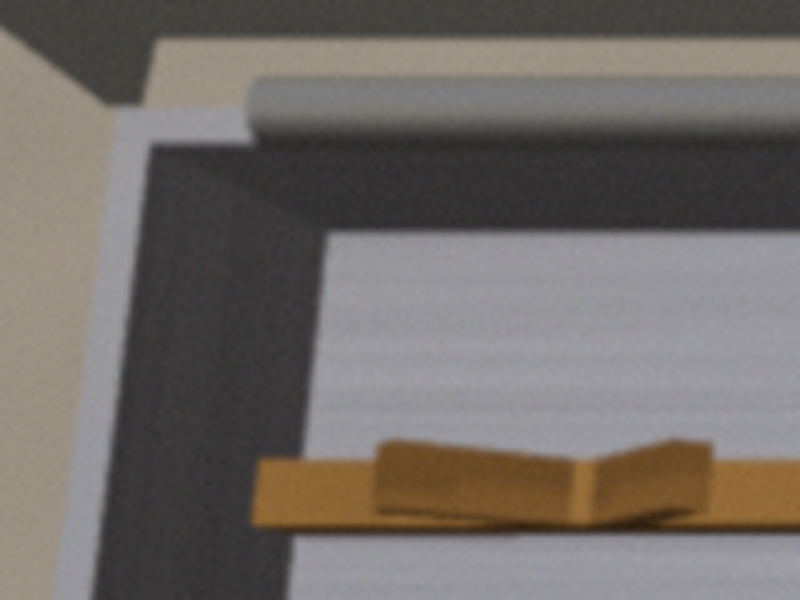

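View pics/w12b.png

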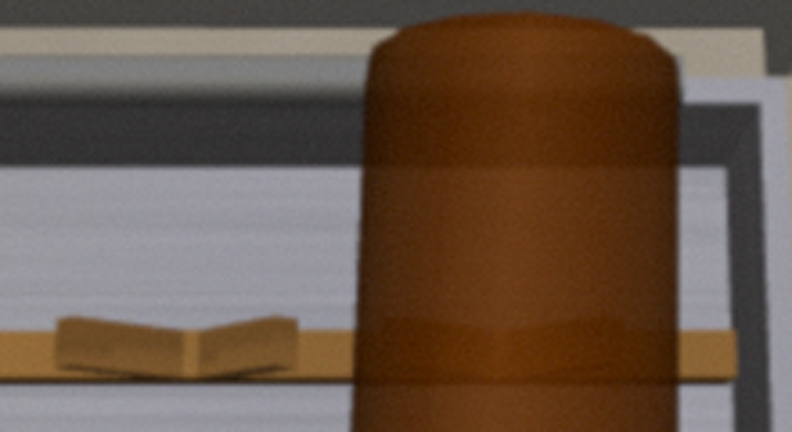

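Run:
```python
from h import *
m=r.camera_model("wrist"); p,R=cur(); g=p-19*R.as_matrix()[:,2]; print("grasp",g); 
import numpy as np
c,s=np.cos(yaw),np.sin(yaw)
for L in (50,55,60): print(L,proj("wrist",[g+np.array([-s*L,c*L,18]),g+np.array([-s*L,c*L,0]),g+np.array([-s*L,c*L,-18])],m).round(1).tolist())
go(PR,case(65,-5.5,60))
```

```text
grasp [614.60714015 201.93405068 172.61361077]
50 [[311.0, 190.0], [310.9, 205.2], [310.7, 217.6]]
55 [[311.0, 177.0], [310.9, 193.4], [310.7, 206.9]]
60 [[311.0, 164.2], [310.8, 181.8], [310.7, 196.3]]
tcp [614.4 211.4 156.1] -> [613.3 213.   43.5]  rot [0.0041 0.0014 0.0002] rows 1 each [0.0041 0.0014 0.0002]  then shift(mm) [-54.9  -1.1  98.3]  shift in current frame [-54.8  -1.5  98.4]
```

```bash
python3 -m inch '0 0 0 -.0137 -.0004 .0246 -1;0 0 0 -.0137 -.0004 .0246 -1;0 0 0 -.0137 -.0004 .0246 -1;0 0 0 -.0137 -.0003 .0246 -1;0 0 0 0 0 0 -1;0 0 0 0 0 0 -1;0 0 0 0 0 0 -1'
python3 - <<'E'
from h import *
go(PR,case(65,-5.5,44.5)); m,p,d=snap("side","sd13"); crop(p,150,100,200,150,4,"sd13c");snap("wrist","w13")
E
```

```text
clock: 26.15
tcp_pos: [614.4, 213.8, 44.6]
tcp_rot: [-0.183, 0.674, 0.693, 0.182]
wrist_force: [-0.4, 0.4, -0.4]
opening: 33.4
tcp [614.4 213.8  44.6] -> [613.3 213.   28. ]  rot [0.0053 0.0009 0.0022] rows 1 each [0.0053 0.0009 0.0022]  then shift(mm) [-9.  -1.2 13.9]  shift in current frame [-9.  -1.3 13.9]
```

View pics/w13.png

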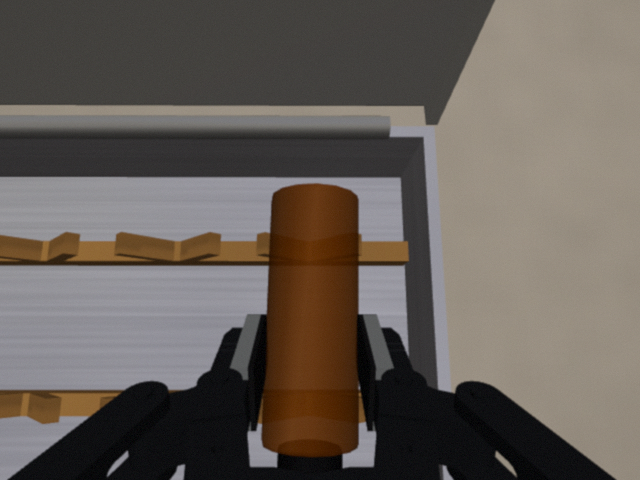

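The V is at (310,245), centred under the bottle. Lowering gently.

```bash
python3 -m inch '.005 0 0 -.003 -.0006 .005 -1;0 0 0 -.003 -.0006 .005 -1;0 0 0 -.0015 0 .002 -1;0 0 0 0 0 0 -1;0 0 0 0 0 0 -1'
python3 - <<'E'
from h import *
go(PR,case(65,-5.5,44.5))
E
```

```text
clock: 26.88
tcp_pos: [612.4, 214.1, 29.6]
tcp_rot: [-0.186, 0.673, 0.693, 0.18]
wrist_force: [-0.3, 0.4, 5.8]
opening: 33.2
tcp [612.4 214.1  29.6] -> [613.3 213.   28. ]  rot [-0.0014 -0.0004  0.002 ] rows 1 each [-0.0014 -0.0004  0.002 ]  then shift(mm) [-1.8  0.8  0.7]  shift in current frame [-1.8  0.8  0.7]
```

```bash
python3 -m inch '0 0 0 0 0 0 -.05;0 0 0 0 0 0 .05;0 0 0 0 0 0 .2;0 0 0 0 0 0 .2;0 0 0 0 0 0 .2;0 0 0 0 0 0 .2'
python3 - <<'E'
from h import *
go(PR,case(65,-5.5,44.5)); snap("wrist","w14")
E
```

```text
clock: 27.62
tcp_pos: [611.6, 213.6, 28.1]
tcp_rot: [-0.186, 0.673, 0.693, 0.179]
wrist_force: [-0.6, -0.5, 1.1]
opening: 51.1
tcp [611.6 213.6  28.1] -> [613.3 213.   28. ]  rot [-0.0033  0.0011  0.0007] rows 1 each [-0.0033  0.0011  0.0007]  then shift(mm) [-0.6  1.7 -0.3]  shift in current frame [-0.6  1.7 -0.3]
```

View pics/w14.png

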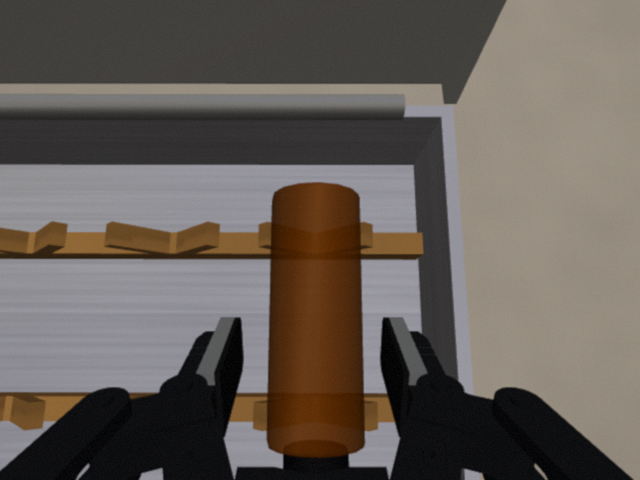

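The bottle rests on both Vs at (316,320) with the fingers clear on each side. Backing out.

```bash
python3 -m inch '0 0 0 0 0 -.02 .2;0 0 0 0 0 -.04 .2;0 0 0 0 0 -.05 .2;0 0 0 0 0 -.05 1;0 0 0 0 0 -.05 1;0 0 0 0 0 0 1;0 0 0 0 0 0 1'
python3 - <<'E'
from h import *
p,R=cur();print(p,r.read_state()['joint_pos'].round(3)); m,p,d=snap("wrist","w15"); snap("scene","s15"); m,p,d=snap("side","sd15");crop(p,150,120,240,180,3.3,"sd15c")
E
```

```text
clock: 28.55
tcp_pos: [615.2, 108.7, 209.7]
tcp_rot: [-0.186, 0.673, 0.693, 0.179]
wrist_force: [-0.3, 0.0, -0.2]
opening: 85.7
[615.15802906 108.6817945  209.68581227] [-0.202  0.345  0.347  1.707  0.507  1.306]
```

View pics/w15.png

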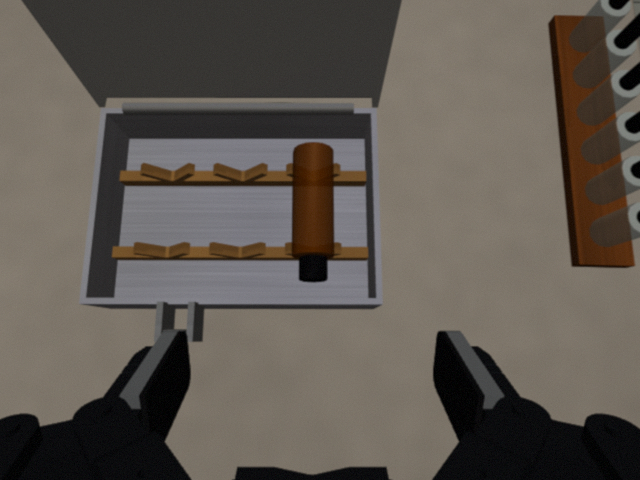

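View pics/s15.png

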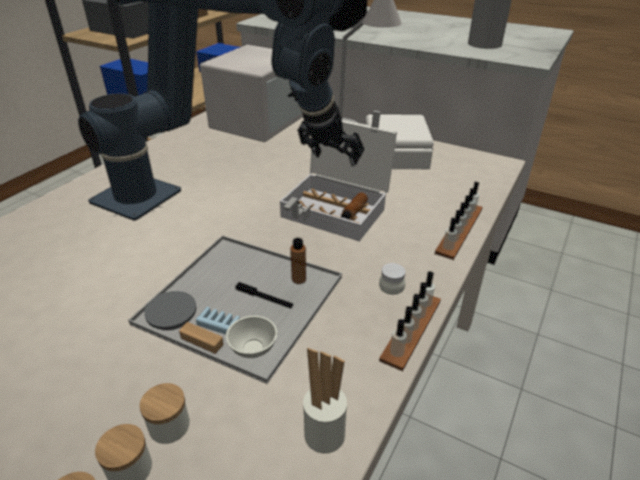

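Bottle 1 lies in groove3, and bottle 2 still stands at scene (298,262). Planning grasp 2 with a vertical descent, to stay clear of the clamp.

Run:
```python
from h import *
a=np.deg2rad
GR=grasp_rot(a(-12),a(60))
go(GR,[615,-82,200]); print("up in tool",GR.inv().apply([0,0,1]))
```

```text
tcp [614.  109.6 208.1] -> [631.1 -85.4 190.5]  rot [-0.3831 -1.3166 -1.4075] rows 11 each [-0.0348 -0.1197 -0.128 ]  then shift(mm) [ -13.4 -187.2   58.4]  shift in current frame [-178.1   11.3  -82.5]
up in tool [-0.8660254  0.        -0.5      ]
```

```bash
python3 -m inch '0 0 0 -.0475 0 -.0275 1;0 0 0 -.0475 0 -.0275 1;-.0348 -.1197 -.128 0 0 0 1;-.0348 -.1197 -.128 0 0 0 1;-.0348 -.1197 -.128 0 0 0 1;-.0348 -.1197 -.128 0 0 0 1;-.0348 -.1197 -.128 0 0 0 1;-.0348 -.1197 -.128 0 0 0 1;-.0348 -.1197 -.128 0 0 0 1;-.0348 -.1197 -.128 0 0 0 1' && python3 -m inch '-.0348 -.1197 -.128 0 0 0 1;-.0348 -.1197 -.128 0 0 0 1;-.0348 -.1197 -.128 0 0 0 1;0 0 0 0 0 0 1;0 0 0 0 0 0 1;0 0 0 0 0 0 1'
python3 - <<'E'
from h import *
a=np.deg2rad
GR=grasp_rot(a(-12),a(60))
print(r.read_state()['joint_pos'].round(3))
go(GR,[615,-82,180])
E
```

```text
clock: 29.95
tcp_pos: [617.5, 0.4, 209.0]
tcp_rot: [0.335, 0.283, 0.899, 0.015]
wrist_force: [0.6, 0.6, 0.2]
opening: 85.3
clock: 30.7
tcp_pos: [620.8, -0.8, 216.9]
tcp_rot: [0.502, 0.091, 0.859, -0.052]
wrist_force: [0.0, 0.1, 0.2]
opening: 85.8
[-0.021 -0.753 -0.936  0.338 -0.164  0.095]
tcp [620.8  -0.8 216.9] -> [631.1 -85.4 170.5]  rot [ 0.0001  0.0104 -0.0019] rows 1 each [ 0.0001  0.0104 -0.0019]  then shift(mm) [ 26.3 -80.6  47.2]  shift in current frame [ 26.7 -80.6  46.9]
```

```bash
python3 -m inch '0 .01 0 .0087 -.0269 .0157 1;0 0 0 .0088 -.0269 .0157 1;0 0 0 .0088 -.0269 .0157 1;0 0 0 0 0 0 1;0 0 0 0 0 0 1;0 0 0 0 0 0 1'
python3 - <<'E'
from h import *
a=np.deg2rad
GR=grasp_rot(a(-12),a(60))
print(r.read_state()['joint_pos'].round(3))
go(GR,[615,-82,61])
m,p,d=snap("wrist","w16"); print(proj("wrist",[[615,-82,118],[615,-82,3]],m).round(1).tolist())
E
```

```text
clock: 31.45
tcp_pos: [629.5, -84.8, 166.7]
tcp_rot: [0.496, 0.09, 0.862, -0.052]
wrist_force: [0.6, -0.0, 0.3]
opening: 85.2
[-0.266 -0.685 -0.995  0.217  0.049 -0.029]
tcp [629.5 -84.8 166.7] -> [631.1 -85.4  51.5]  rot [ 0.0007 -0.0035  0.0007] rows 1 each [ 0.0007 -0.0035  0.0007]  then shift(mm) [98.9 -0.3 59. ]  shift in current frame [98.7 -0.3 59.4]
[[312.1, 188.0], [312.0, -44.6]]
```

View pics/w16.png

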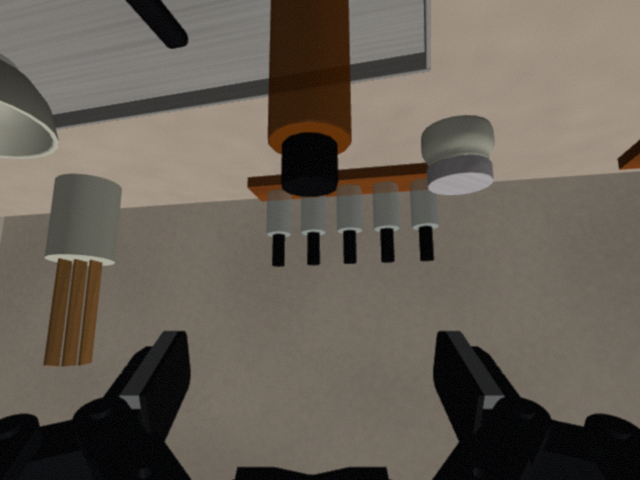

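The cap is at (310,188), matching the prediction. Descending and gripping.

```bash
python3 -m inch '0 0 0 .0247 0 .0148 1;0 0 0 .0247 0 .0148 1;0 0 0 .0247 0 .0148 1;0 0 0 .0246 0 .015 1;0 0 0 0 0 0 1;0 0 0 0 0 0 1'
python3 - <<'E'
from h import *
a=np.deg2rad
GR=grasp_rot(a(-12),a(60))
print(r.read_state()['joint_pos'].round(3))
go(GR,[615,-82,61])
m,p,d=snap("wrist","w17")
E
```

```text
clock: 32.25
tcp_pos: [630.8, -85.6, 50.9]
tcp_rot: [0.496, 0.09, 0.862, -0.052]
wrist_force: [-0.8, -0.1, 1.2]
opening: 85.4
[-0.266 -0.434 -1.114 -0.153  0.049 -0.029]
tcp [630.8 -85.6  50.9] -> [631.1 -85.4  51.5]  rot [ 0.0001 -0.0038  0.0005] rows 1 each [ 0.0001 -0.0038  0.0005]  then shift(mm) [-0.7  0.2 -0.1]  shift in current frame [-0.7  0.2 -0.1]
```

View pics/w17.png

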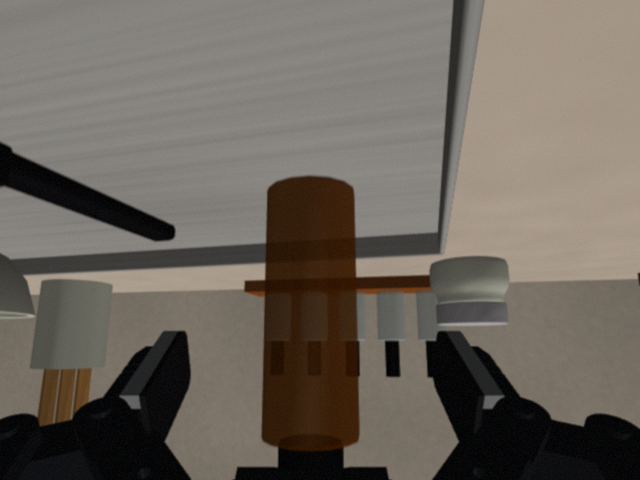

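```bash
python3 -m inch '0 0 0 0 0 0 -1;0 0 0 0 0 0 -1;0 0 0 0 0 0 -1;0 0 0 0 0 0 -1;0 0 0 0 0 0 -1;0 0 0 0 0 0 -1;0 0 0 -.02 0 -.0115 -1;0 0 0 -.04 0 -.023 -1;0 0 0 -.05 0 -.029 -1;0 0 0 -.05 0 -.029 -1;0 0 0 0 0 0 -1;0 0 0 0 0 0 -1' 40
python3 - <<'E'
from h import *
print(r.read_state()['joint_pos'].round(3))
go(PR,case(-65,-6.5,170)); snap("wrist","w18")
E
```

```text
clock: 33.8
tcp_pos: [629.7, -85.9, 230.4]
tcp_rot: [0.492, 0.091, 0.864, -0.052]
wrist_force: [0.3, 0.7, -3.0]
opening: 33.3
[-0.267 -0.727 -0.881  0.382  0.049 -0.029]
tcp [629.7 -85.9 230.4] -> [483.3 208.4 153.5]  rot [0.3693 1.303  1.411 ] rows 11 each [0.0336 0.1185 0.1283]  then shift(mm) [ 219.8 -138.3  215.7]  shift in current frame [ 170.4  257.3 -136.8]
```

View pics/w18.png

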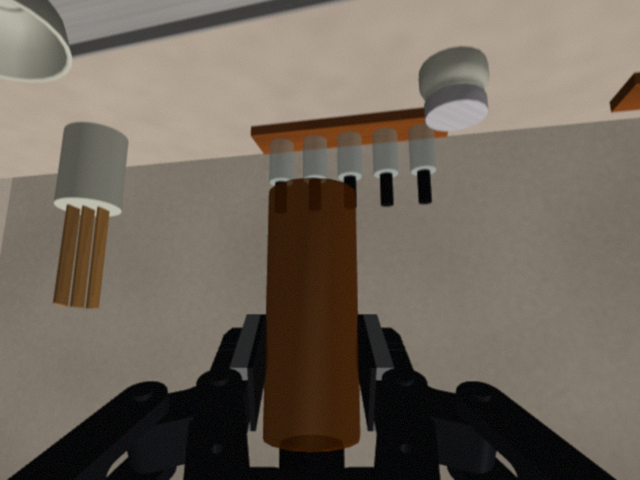

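```bash
python3 -m inch '.0336 .1185 .1283 0 0 0 -1;.0336 .1185 .1283 0 0 0 -1;.0336 .1185 .1283 0 0 0 -1;.0336 .1185 .1283 0 0 0 -1;.0336 .1185 .1283 0 0 0 -1;.0336 .1185 .1283 0 0 0 -1;.0336 .1185 .1283 0 0 0 -1;.0336 .1185 .1283 0 0 0 -1;.0336 .1185 .1283 0 0 0 -1;.0336 .1185 .1283 0 0 0 -1;.0336 .1185 .1283 0 0 0 -1' && python3 -m inch '0 0 0 0 0 0 -1;0 0 0 0 0 0 -1'
python3 - <<'E'
from h import *
print(r.read_state()['joint_pos'].round(3))
go(PR,case(-65,-6,170))
E
```

```text
clock: 35.22
tcp_pos: [630.5, -86.1, 230.3]
tcp_rot: [-0.188, 0.675, 0.691, 0.181]
wrist_force: [0.2, -0.5, -1.8]
opening: 33.6
clock: 35.48
tcp_pos: [630.4, -85.6, 232.2]
tcp_rot: [-0.184, 0.673, 0.693, 0.181]
wrist_force: [0.4, -0.2, -1.6]
opening: 34.0
[-0.478  0.58   0.702  1.963  0.453  1.001]
tcp [630.4 -85.6 232.2] -> [483.3 208.9 153.5]  rot [0.002  0.001  0.0029] rows 1 each [0.002  0.001  0.0029]  then shift(mm) [ 219.1 -139.   217.3]  shift in current frame [ 219.7 -138.8  216.8]
```

```bash
python3 -m inch '0 0 .003 .0366 -.0231 .0361 -1;0 0 0 .0366 -.0231 .0361 -1;0 0 0 .0366 -.0231 .0361 -1;0 0 0 .0366 -.0231 .0361 -1;0 0 0 .0366 -.0231 .0361 -1;0 0 0 .0366 -.0231 .0361 -1;0 0 0 0 0 0 -1;0 0 0 0 0 0 -1;0 0 0 0 0 0 -1'
python3 - <<'E'
from h import *
print(r.read_state()['joint_pos'].round(3))
go(PR,case(-65,-6,60)); m,p,d=snap("wrist","w19"); print(proj("wrist",[case(x,31,18.5) for x in(-65,0,65)],m).round(1).tolist())
E
```

```text
clock: 36.6
tcp_pos: [486.1, 208.2, 156.7]
tcp_rot: [-0.182, 0.674, 0.692, 0.183]
wrist_force: [1.0, -1.7, -1.6]
opening: 33.6
[-0.054 -0.032 -0.177  1.463  0.521  1.481]
tcp [486.1 208.2 156.7] -> [483.3 208.9  43.5]  rot [0.0073 0.0017 0.0007] rows 1 each [0.0073 0.0017 0.0007]  then shift(mm) [-55.9  -2.7  98.4]  shift in current frame [-55.7  -3.5  98.5]
[[306.1, 283.7], [392.0, 283.5], [477.7, 283.4]]
```

View pics/w19.png

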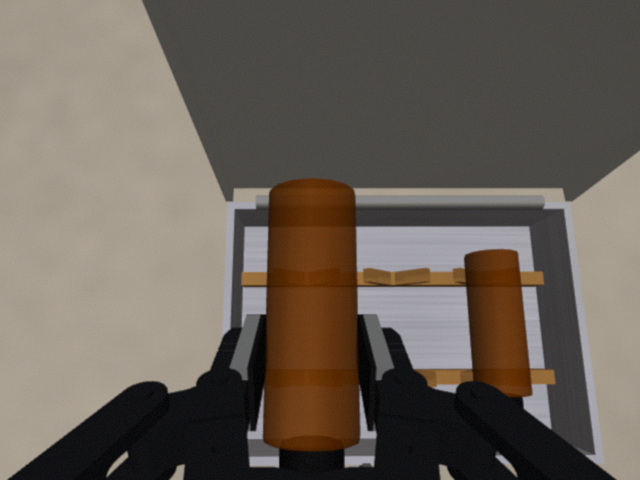

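```bash
python3 -m inch '.007 0 0 -.0139 -.0008 .0246 -1;0 0 0 -.0139 -.0008 .0246 -1;0 0 0 -.0139 -.0008 .0246 -1;0 0 0 -.0139 -.0008 .0246 -1;0 0 0 0 0 0 -1;0 0 0 0 0 0 -1;0 0 0 0 0 0 -1'
python3 - <<'E'
from h import *
go(PR,case(-65,-6,45)); snap("wrist","w20")
E
```

```text
clock: 37.52
tcp_pos: [483.4, 209.4, 44.0]
tcp_rot: [-0.185, 0.674, 0.692, 0.18]
wrist_force: [-0.0, -0.3, -1.5]
opening: 33.4
tcp [483.4 209.4  44. ] -> [483.3 208.9  28.5]  rot [-0.0001  0.0009  0.0004] rows 1 each [-0.0001  0.0009  0.0004]  then shift(mm) [-8.1 -0.1 13.1]  shift in current frame [-8.1 -0.1 13.1]
```

View pics/w20.png

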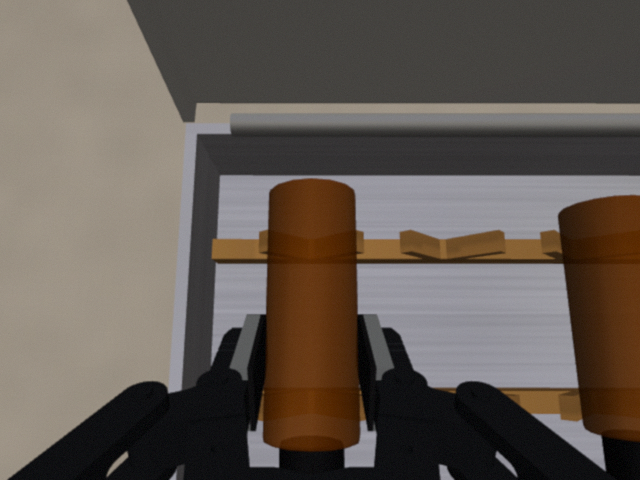

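The V (259–364) is centred on the bottle at 311. Setting it down and releasing.

```bash
python3 -m inch '0 0 0 -.003 0 .005 -1;0 0 0 -.003 0 .005 -1;0 0 0 -.0018 0 .0026 -1;0 0 0 0 0 0 -1;0 0 0 0 0 0 -1' && python3 -m inch '0 0 0 0 0 0 -.05;0 0 0 0 0 0 .05;0 0 0 0 0 0 .2;0 0 0 0 0 0 .2;0 0 0 0 0 0 .2;0 0 0 0 0 0 .2'
python3 - <<'E'
from h import *
go(PR,case(-65,-6,45)); snap("wrist","w21")
E
```

```text
clock: 38.2
tcp_pos: [483.0, 209.6, 28.2]
tcp_rot: [-0.186, 0.673, 0.692, 0.18]
wrist_force: [4.0, 3.1, 1.5]
opening: 33.4
clock: 38.95
tcp_pos: [481.5, 209.2, 27.2]
tcp_rot: [-0.186, 0.674, 0.692, 0.179]
wrist_force: [0.2, 0.4, 0.6]
opening: 51.2
tcp [481.5 209.2  27.2] -> [483.3 208.9  28.5]  rot [-0.0035  0.001  -0.001 ] rows 1 each [-0.0035  0.001  -0.001 ]  then shift(mm) [ 0.4  1.8 -1.3]  shift in current frame [ 0.4  1.8 -1.3]
```

View pics/w21.png

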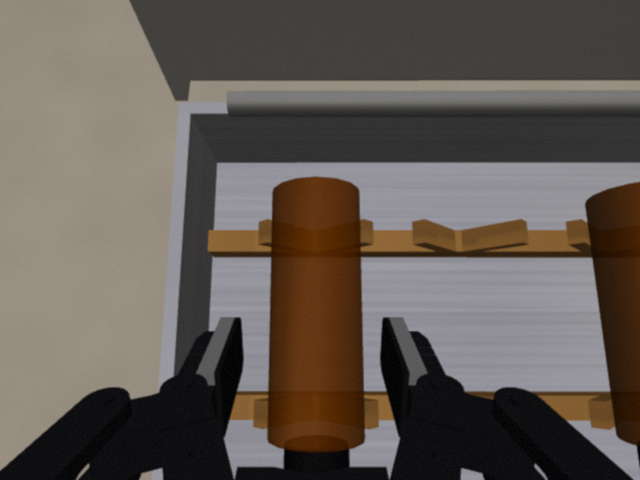

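```bash
python3 -m inch '0 0 0 0 0 -.02 .2;0 0 0 0 0 -.04 .2;0 0 0 0 0 -.05 .2;0 0 0 0 0 -.05 .4;0 0 0 0 0 -.05 .4;0 0 0 0 0 0 .4;0 0 0 0 0 0 .4'
python3 - <<'E'
from h import *
print(cur()[0]); m,p,d=snap("wrist","w22"); C=cloud("wrist",d,m)
hsv=cv2.cvtColor(p,cv2.COLOR_RGB2HSV); am=((hsv[:,:,0]<15)&(hsv[:,:,1]>170)).astype(np.uint8)
k,l,s,c=cv2.connectedComponentsWithStats(am)
Rc=np.array([[np.cos(yaw),-np.sin(yaw)],[np.sin(yaw),np.cos(yaw)]])
for i in range(1,k):
    if s[i,4]>300:
        X=C[l==i]; X=X[X[:,2]>40]
        if len(X)<100: continue
        xy=(X[:,:2]-[548.4,207.2])@Rc; v=cv2.fitLine(xy.astype(np.float32),2,0,.01,.01).ravel(); top=np.percentile(X[:,2],95)
        print(s[i],"case xy mean",xy.mean(0).round(1),"y range",np.percentile(xy[:,1],[1,99]).round(1),"dir",v[:2].round(3),"top z",top.round(1))
snap("side","sd22")
E
```

```text
clock: 39.88
tcp_pos: [485.1, 104.3, 208.8]
tcp_rot: [-0.186, 0.674, 0.692, 0.179]
wrist_force: [0.7, 1.0, -0.3]
opening: 59.8
[485.13397047 104.33813971 208.84866288]
[ 440  142   53  116 4471] case xy mean [59.7 -1.8] y range [-45.7  46.3] dir [0.079 0.997] top z 62.5
[ 291  159   44  115 4292] case xy mean [-65.2 -16.1] y range [-60.7  31.4] dir [0.002 1.   ] top z 62.6
```

View pics/w22.png

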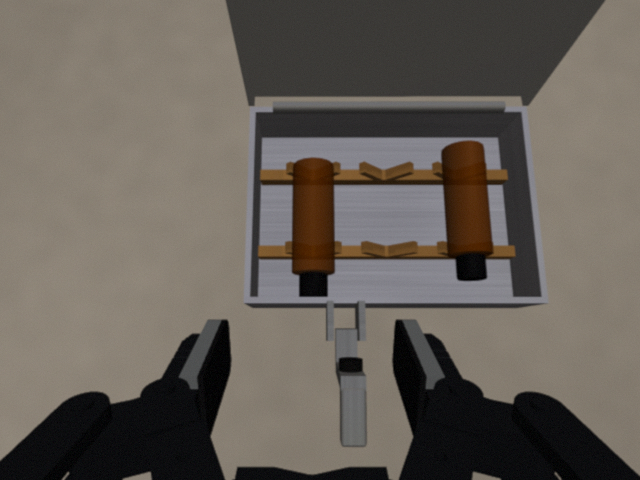

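View pics/sd22.png

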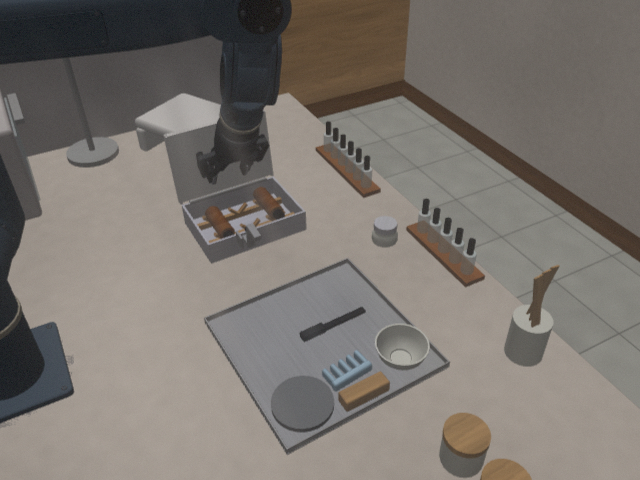

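Both bottles lie in their grooves, at case y mid about 0 and -13. The second slid until its cap met the front wall, but it is level and within tolerance. The tray holds no more bottles. Next I'll close the lid by pushing from behind with shut fingers.

Run:
```python
from h import *
print(lidang())
V=mat([0,0,-1],[-np.sin(yaw),np.cos(yaw),0])
go(V,tcp=np.array(case(20,155,340)))
f=np.arange(1.7,-.01,-.1); y=85-150*np.cos(f)+18*np.sin(f)+11; z=55+150*np.sin(f)+18*np.cos(f)
for a,b,c,dy,dz in zip(f,y,z,np.r_[0,np.diff(y)],np.r_[0,np.diff(z)]): print(a.round(2),b.round(1),c.round(1),dy.round(1),dz.round(1))
```

```text
(np.float64(1.6845749150491984), 1435)
tcp [484.  105.2 207.6] -> [564.2 362.7 340. ]  rot [-6.700e-03 -5.235e-01  1.000e-04] rows 3 each [-0.0022 -0.1745  0.    ]  then shift(mm) [ 255.3   87.1 -132.4]  shift in current frame [287.4  86.7  12.4]
1.7 133.2 201.4 0.0 0.0
1.6 118.4 204.4 -14.8 3.0
1.5 103.3 205.9 -15.0 1.5
1.4 88.2 205.9 -15.1 -0.0
1.3 73.2 204.3 -15.0 -1.5
1.2 58.4 201.3 -14.8 -3.0
1.1 44.0 196.8 -14.4 -4.5
1.0 30.1 190.9 -13.9 -5.9
0.9 16.9 183.7 -13.2 -7.3
0.8 4.4 175.1 -12.5 -8.5
0.7 -7.1 165.4 -11.5 -9.7
0.6 -17.6 154.6 -10.5 -10.8
0.5 -27.0 142.7 -9.4 -11.8
0.4 -35.1 130.0 -8.1 -12.7
0.3 -42.0 116.5 -6.8 -13.5
0.2 -47.4 102.4 -5.5 -14.1
0.1 -51.5 87.9 -4.0 -14.6
-0.0 -54.0 73.0 -2.5 -14.9
```

```bash
python3 -m inch '-.0022 -.1745 0 0 0 0 -1;-.0022 -.1745 0 0 0 0 -1;-.0022 -.1745 0 0 0 0 -1;0 0 0 0 0 -.05 -1;0 0 0 0 0 -.05 -1;0 0 0 0 0 0 -1' && python3 -m inch '0 0 0 .051 .0174 0 -1;0 0 0 .051 .0174 0 -1;0 0 0 .051 .0174 0 -1;0 0 0 .051 .0174 0 -1;0 0 0 .051 .0174 0 -1;0 0 0 0 0 0 -1;0 0 0 0 0 0 -1;0 0 0 0 0 0 -1';python3 - <<'E'
from h import *
print(r.read_state()['joint_pos'].round(3))
V=mat([0,0,-1],[-np.sin(yaw),np.cos(yaw),0])
go(V,tcp=np.array(case(20,160,201)))
snap("side","sd23")
E
```

```text
clock: 40.78
tcp_pos: [485.9, 105.6, 312.9]
tcp_rot: [0.003, 0.697, 0.717, 0.003]
wrist_force: [-0.5, 1.1, -0.7]
opening: 0.3
clock: 41.78
tcp_pos: [564.6, 360.6, 310.4]
tcp_rot: [0.002, 0.698, 0.716, 0.001]
wrist_force: [0.7, -0.6, 0.7]
opening: -0.2
[ 4.690e-01  5.560e-01  9.310e-01  1.943e+00 -2.000e-03  2.015e+00]
tcp [564.6 360.6 310.4] -> [564.1 367.7 201. ]  rot [ 0.0037  0.0007 -0.0018] rows 1 each [ 0.0037  0.0007 -0.0018]  then shift(mm) [  7.1  -0.3 109.4]  shift in current frame [  7.2  -0.8 109.3]
```

View pics/sd23.png

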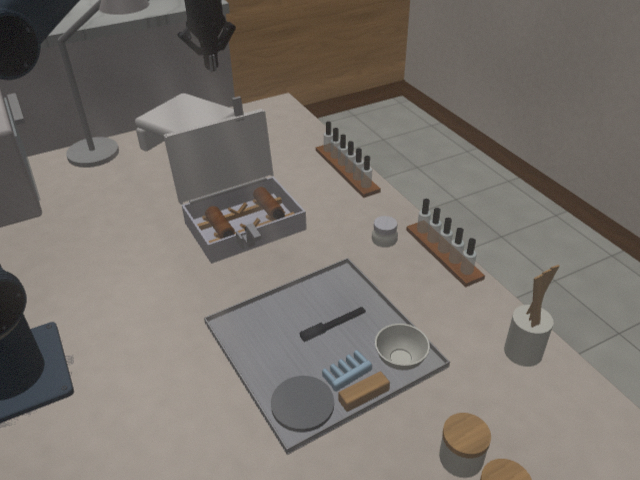

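```bash
python3 -m inch '0 0 0 .007 0 .04 -1;0 0 0 0 0 .04 -1;0 0 0 0 0 .029 -1;0 0 0 0 0 0 -1;0 0 0 0 0 0 -1' && python3 -m inch '0 0 0 -.014 0 0 -1;0 0 0 -.013 0 0 -1;0 0 0 -.015 0 -.003 -1;0 0 0 -.015 0 -.0015 -1;0 0 0 -.015 0 0 -1;0 0 0 -.015 0 .0015 -1;0 0 0 -.0148 0 .003 -1;0 0 0 0 0 0 -1';python3 - <<'E'
from h import *
snap("side","sd24")
Rc=np.array([[np.cos(yaw),-np.sin(yaw)],[np.sin(yaw),np.cos(yaw)]]); print("case",(cur()[0][:2]-[548.4,207.2])@Rc)
E
```

```text
clock: 42.45
tcp_pos: [565.7, 368.2, 203.0]
tcp_rot: [0.002, 0.698, 0.716, 0.002]
wrist_force: [0.1, 0.0, 0.6]
opening: 0.2
clock: 43.45
tcp_pos: [568.0, 264.5, 200.9]
tcp_rot: [0.002, 0.699, 0.716, 0.0]
wrist_force: [-0.3, 0.6, 0.8]
opening: 0.1
case [20.7895917  57.48808364]
```

View pics/sd24.png

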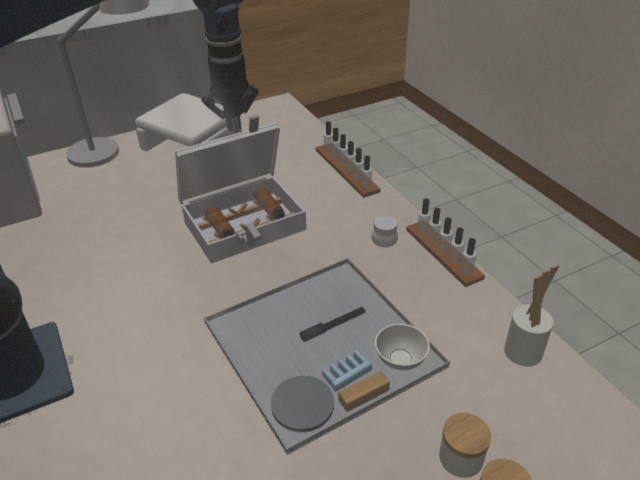

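The lid is following at about 1.2 rad. Continuing along the arc.

```bash
python3 -m inch '0 0 0 -.0144 0 .0045 -1;0 0 0 -.0139 0 .0059 -1;0 0 0 -.0132 0 .0073 -1;0 0 0 -.0125 0 .0085 -1;0 0 0 -.0115 0 .0097 -1;0 0 0 -.0105 0 .0108 -1;0 0 0 0 0 0 -1' && python3 -m inch '0 0 0 -.0094 0 .0118 -1;0 0 0 -.0081 0 .0127 -1;0 0 0 -.0068 0 .0135 -1;0 0 0 -.0055 0 .0141 -1;0 0 0 0 0 0 -1'
python3 - <<'E'
from h import *
m,p,d=snap("side","sd25"); crop(p,150,100,200,150,4,"sd25c")
E
```

```text
clock: 44.38
tcp_pos: [568.9, 189.5, 151.6]
tcp_rot: [0.0, 0.698, 0.716, -0.001]
wrist_force: [-0.1, 1.3, -0.3]
opening: -0.1
clock: 45.0
tcp_pos: [569.4, 160.3, 99.1]
tcp_rot: [-0.0, 0.698, 0.716, -0.001]
wrist_force: [-0.9, -0.1, 0.2]
opening: 0.2
```

View pics/sd25c.png

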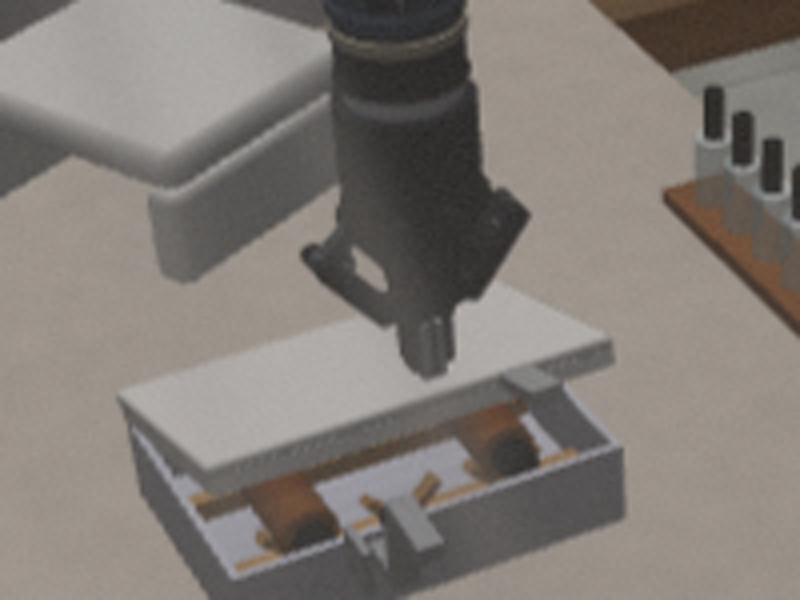

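```bash
python3 -m inch '0 0 0 -.004 0 .013 -1;0 0 0 -.002 0 .011 -1;0 0 0 0 0 .003 -1;0 0 0 0 0 0 -1;0 0 0 0 0 0 -1';  python3 -m inch '0 0 0 0 0 .003 -1;0 0 0 0 0 0 -1;0 0 0 0 0 0 -1'
```

```text
clock: 45.68
tcp_pos: [571.1, 155.2, 74.7]
tcp_rot: [0.001, 0.698, 0.716, 0.001]
wrist_force: [-0.1, 0.2, 0.0]
opening: 0.1
clock: 46.05
tcp_pos: [571.2, 155.0, 71.6]
tcp_rot: [0.001, 0.698, 0.716, 0.001]
wrist_force: [-0.4, 0.3, -0.0]
opening: 0.1
```

```bash
python3 -m inch '0 0 0 0 0 .002 -1;0 0 0 0 0 0 -1;0 0 0 0 0 0 -1';  python3 - <<'E'
from h import *
m,p,d=snap("side","sd26"); crop(p,150,100,200,150,4,"sd26c")
C=cloud("side",d,m); 
P=C[185:225,200:300].reshape(-1,3); P=P[(P[:,2]>60)&(P[:,2]<85)]; A=np.c_[P[:,0],P[:,1],np.ones(len(P))]; print(np.linalg.lstsq(A,P[:,2],rcond=None)[0],np.median(P,0))
E
```

```text
clock: 46.42
tcp_pos: [571.2, 155.0, 69.5]
tcp_rot: [0.001, 0.698, 0.716, 0.001]
wrist_force: [-0.6, -0.0, 0.0]
opening: 0.0
[-3.30224285e-03 -3.41737351e-02  8.92365637e+01] [522.2447922  218.4467064   80.71270437]
```

View pics/sd26c.png

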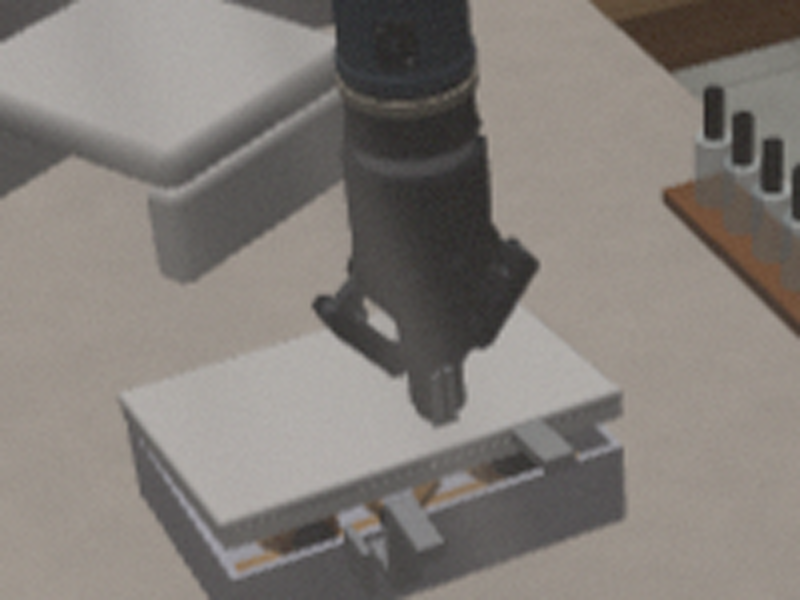

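The lid is still about 0.1 rad open, so the finger pads end a little behind the nominal TCP. I'll keep pressing in small steps.

```bash
python3 -m inch '0 0 0 0 0 .004 -1;0 0 0 0 0 0 -1';  python3 -m inch '0 0 0 0 0 .004 -1;0 0 0 0 0 0 -1';python3 -m inch '0 0 0 0 0 .003 -1;0 0 0 0 0 0 -1'
```

```text
clock: 46.72
tcp_pos: [571.0, 155.0, 65.2]
tcp_rot: [0.001, 0.698, 0.716, 0.001]
wrist_force: [0.5, -0.2, -0.4]
opening: 0.1
clock: 46.98
tcp_pos: [570.9, 155.0, 61.1]
tcp_rot: [0.001, 0.698, 0.716, 0.001]
wrist_force: [-0.9, 0.1, -0.4]
opening: -0.2
clock: 47.22
tcp_pos: [571.0, 155.0, 58.3]
tcp_rot: [0.001, 0.698, 0.716, 0.001]
wrist_force: [-1.0, -0.0, -0.3]
opening: -0.3
```

Run:
```python
from h import *
m,p,d=snap("side","sd27"); crop(p,150,100,200,150,4,"sd27c"); snap("wrist","w27"); m,p,d=snap("scene","s27"); crop(p,250,120,200,150,4,"s27c")
```

```text
(no output)
```

View pics/sd27c.png

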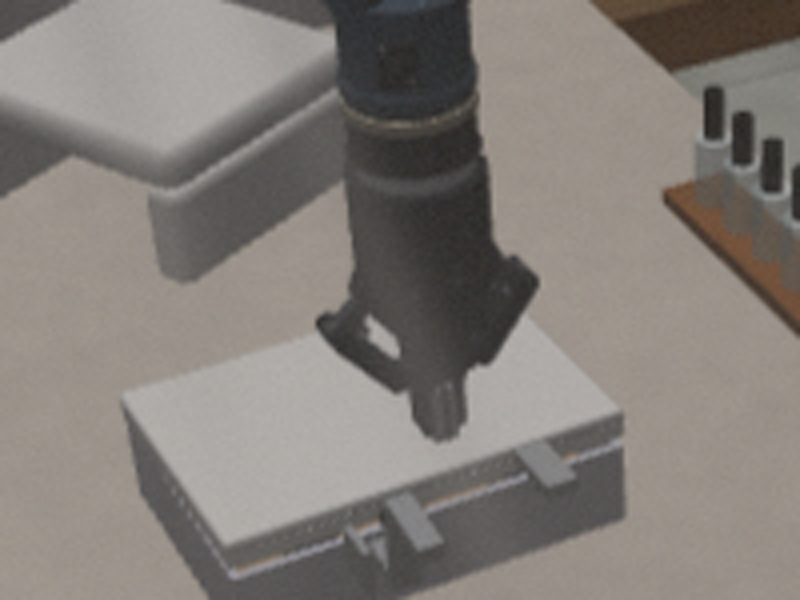

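View pics/s27c.png

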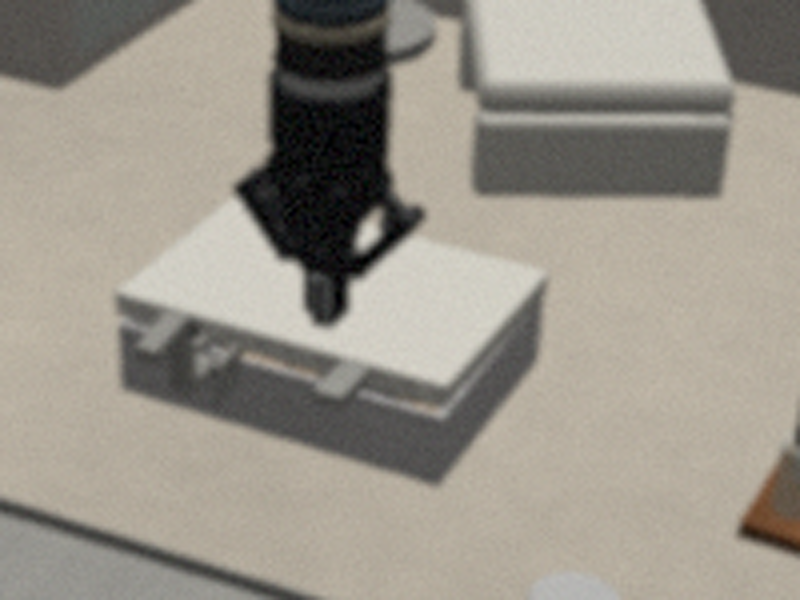

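View pics/w27.png

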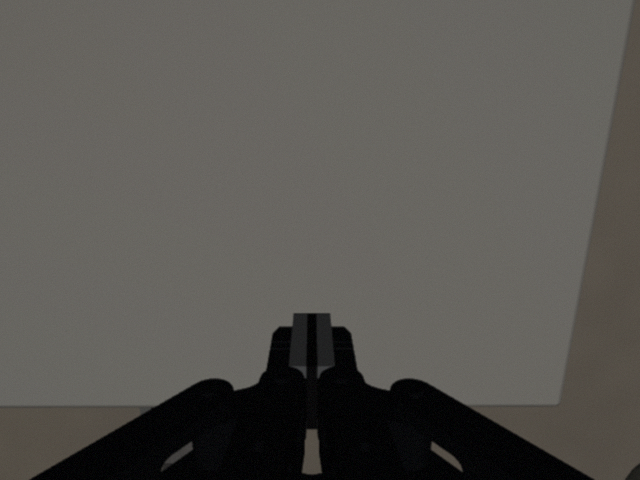

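The lid is down to a thin gap at the front edge, so I'll keep pressing.

```bash
python3 -m inch '0 0 0 0 0 .003 -1;0 0 0 0 0 0 -1';  python3 -m inch '0 0 0 0 0 .003 -1;0 0 0 0 0 0 -1';python3 -m inch '0 0 0 0 0 .002 -1;0 0 0 0 0 0 -1';python3 -m inch '0 0 0 0 0 .002 -1;0 0 0 0 0 0 -1'
```

```text
clock: 47.62
tcp_pos: [571.2, 154.9, 55.4]
tcp_rot: [0.001, 0.698, 0.716, 0.001]
wrist_force: [0.4, 0.5, -0.3]
opening: -0.1
clock: 47.88
tcp_pos: [571.3, 155.0, 52.6]
tcp_rot: [0.001, 0.698, 0.716, 0.001]
wrist_force: [0.3, -0.7, 1.1]
opening: 0.1
clock: 48.12
tcp_pos: [571.4, 155.0, 52.5]
tcp_rot: [0.002, 0.698, 0.716, 0.001]
wrist_force: [-2.5, -0.4, 8.2]
opening: -0.2
clock: 48.38
tcp_pos: [571.5, 155.0, 52.5]
tcp_rot: [0.002, 0.698, 0.716, 0.002]
wrist_force: [-5.3, -0.4, 14.2]
opening: -0.1
```

A firm stop at 14 N, so the lid is down. Backing off to check.

```bash
python3 -m inch '0 0 0 0 0 -.02 -1;0 0 0 -.03 0 -.05 -1;0 0 0 -.05 -.03 -.05 -1;0 0 0 -.05 -.03 -.05 0;0 0 0 0 0 -.02 .4;0 0 0 0 0 0 .4;0 0 0 0 0 0 .4';  python3 - <<'E'
from h import *
print(cur()[0])
m,p,d=snap("side","sd28"); crop(p,150,120,200,150,4,"sd28c"); C=cloud("side",d,m); 
P=C[185:215,200:290].reshape(-1,3); P=P[(P[:,2]>60)&(P[:,2]<85)]; A=np.c_[P[:,0],P[:,1],np.ones(len(P))]; print(np.linalg.lstsq(A,P[:,2],rcond=None)[0],np.median(P,0))
d0=np.load("/tmp/side0.npy"); C=cloud("side",d0); P=C[185:215,240:290].reshape(-1,3); P=P[(P[:,2]>60)&(P[:,2]<85)]; A=np.c_[P[:,0],P[:,1],np.ones(len(P))]; print("start",np.linalg.lstsq(A,P[:,2],rcond=None)[0],np.median(P,0))
m,p,d=snap("wrist","w28");C=cloud("wrist",d,m); P=C.reshape(-1,3); P=P[(P[:,2]>60)&(P[:,2]<85)&(P[:,0]>440)&(P[:,0]<660)&(P[:,1]>130)&(P[:,1]<280)]; A=np.c_[P[:,0],P[:,1],np.ones(len(P))]; print("wrist",np.linalg.lstsq(A,P[:,2],rcond=None)[0],np.median(P,0))
E
```

```text
clock: 49.25
tcp_pos: [524.5, 42.9, 218.5]
tcp_rot: [0.0, 0.698, 0.717, 0.0]
wrist_force: [-0.1, -0.4, -0.4]
opening: 59.8
[524.48451476  42.87464446 218.46441486]
[-3.08176633e-04 -3.14522403e-04  7.37099194e+01] [558.67390219 208.21719698  73.50354574]
start [-1.25937023e-03 -2.98557920e-03  7.49633106e+01] [596.01952224 187.70237971  73.71086704]
wrist [6.01881730e-04 9.94898181e-05 7.29026482e+01] [552.42028522 161.83184185  73.25730301]
```

View pics/sd28c.png

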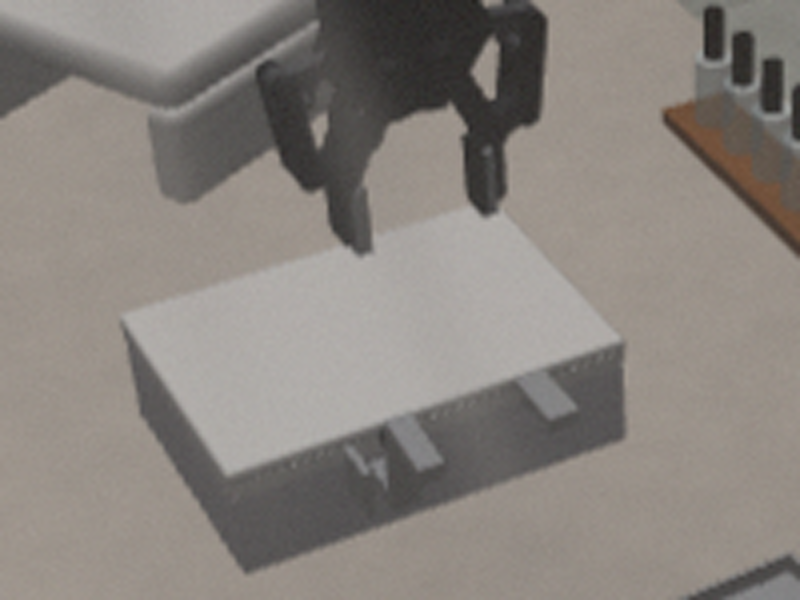

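View pics/w28.png

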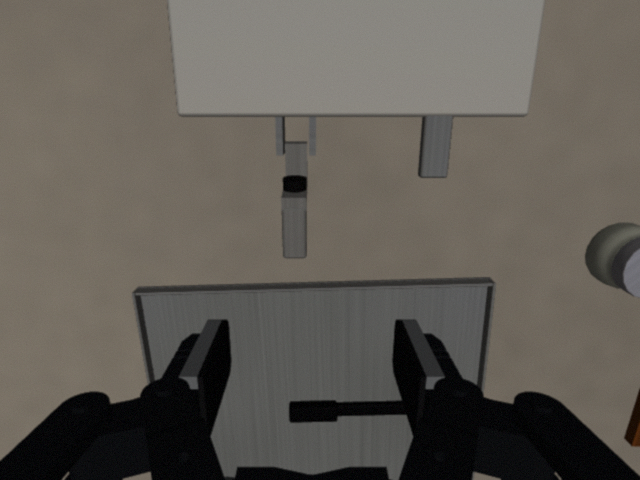

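The lid is flat again, and depth gives zero slope at z≈73.4. The clamp stub is at wrist (294,225). Locating it.

Run:
```python
from h import *
m,p,d=snap("wrist","w29"); C=cloud("wrist",d,m)
for uv in [(294,195),(294,210),(294,225),(294,240),(294,253),(295,150),(295,165),(295,183)]: print(uv,C[uv[1],uv[0]].round(1))
Rc=np.array([[np.cos(yaw),-np.sin(yaw)],[np.sin(yaw),np.cos(yaw)]])
for uv in [(294,195),(294,253)]: print((C[uv[1],uv[0]][:2]-[548.4,207.2])@Rc)
# predicted stub for theta
for th in (1.8,1.9,2.0,2.1):
    c,s=np.cos(th),np.sin(th)
    f=lambda y,z:(-107+y*c-z*s,60+y*s+z*c)
    print(th,"grip",np.round(f(52,50),1),"tip outer",np.round(f(58,65),1),"root",np.round(f(58,29),1))
```

```text
(294, 195) [512.3  70.6 109.6]
(294, 210) [512.6  61.8 114. ]
(294, 225) [512.7  51.4 112.4]
(294, 240) [512.8  41.1 112.1]
(294, 253) [512.9  31.8 111.3]
(295, 150) [510.9  95.1  65.5]
(295, 165) [511.1  84.2  64. ]
(295, 183) [512.6  77.4 103.4]
[ -39.79183072 -135.56635415]
[ -40.19826295 -174.38296228]
1.8 grip [-167.5   99.3] tip outer [-183.5  101.7] root [-148.4  109.9]
1.9 grip [-171.1   93. ] tip outer [-187.3   93.9] root [-153.2  105.5]
2.0 grip [-174.1   86.5] tip outer [-190.2   85.7] root [-157.5  100.7]
2.1 grip [-176.4   79.6] tip outer [-192.4   77.3] root [-161.3   95.4]
```

The stub is horizontal at z≈112, so the clamp rests at about 1.6 rad. I'll grip it and swing it back.

```bash
python3 -m inch '0 0 0 .005 -.0115 .04 1;0 0 0 0 0 .05 1;0 0 0 0 0 .03 1;0 0 0 0 0 .018 1;0 0 0 0 0 0 1;0 0 0 0 0 0 1' 50;  python3 - <<'E'
from h import *
print(cur()[0]); snap("wrist","w30")
E
```

```text
clock: 50.15
tcp_pos: [514.8, 47.1, 83.3]
tcp_rot: [0.002, 0.698, 0.716, 0.002]
wrist_force: [0.3, -0.5, -0.2]
opening: 85.2
[514.75541659  47.1071991   83.31862249]
```

View pics/w30.png

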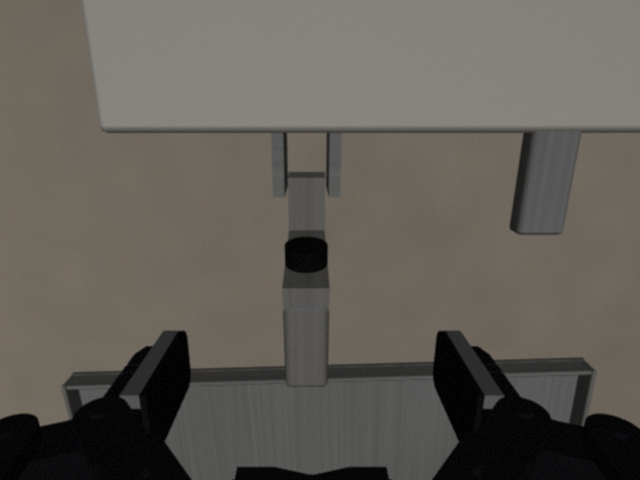

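```bash
python3 -m inch '0 0 0 0 -.002 .003 1;0 0 0 0 0 0 -1;0 0 0 0 0 0 -1;0 0 0 0 0 0 -1;0 0 0 0 0 0 -1;0 0 0 0 0 0 -1;0 0 0 0 0 0 -1;0 0 0 0 0 0 -1;0 0 0 0 0 0 -1' && python3 -m inch '0 0 0 .005 0 -.005 -1;0 0 0 .006 0 -.0042 -1;0 0 0 .0126 0 -.0069 -1;0 0 0 .0138 0 -.0042 -1;0 0 0 .0144 0 -.0013 -1;0 0 0 0 0 0 -1'
python3 - <<'E'
from h import *
print(cur()[0]); snap("wrist","w31");m,p,d=snap("side","sd31"); crop(p,150,120,200,150,4,"sd31c")
E
```

```text
clock: 51.32
tcp_pos: [512.5, 47.0, 79.3]
tcp_rot: [0.002, 0.698, 0.716, 0.001]
wrist_force: [3.8, -0.1, 0.7]
opening: 14.6
clock: 52.08
tcp_pos: [511.1, 96.9, 99.8]
tcp_rot: [0.004, 0.698, 0.716, -0.001]
wrist_force: [6.0, -2.7, -3.0]
opening: 14.5
[511.13780122  96.92187821  99.82759867]
```

View pics/w31.png

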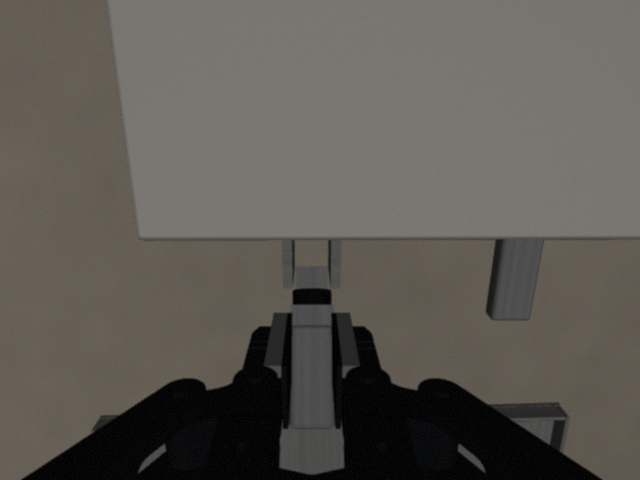

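View pics/sd31c.png

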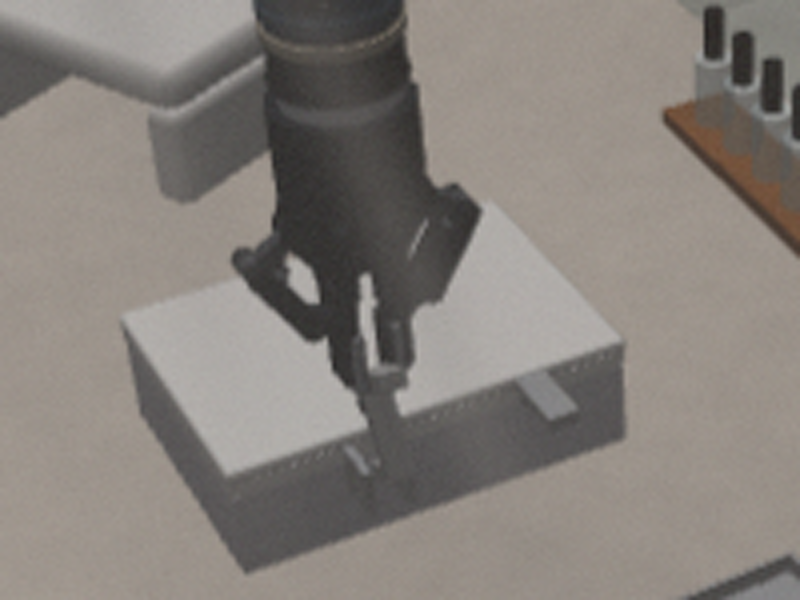

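The clamp is following and stays held between the pads. Finishing the arc.

```bash
python3 -m inch '0 0 0 .0143 0 .0015 -1;0 0 0 .0137 0 .0043 -1;0 0 0 .0126 0 .007 -1;0 0 0 .0055 0 .004 -1;0 0 0 .0055 0 .0045 -1;0 0 0 0 0 0 -1;0 0 0 0 0 0 -1';  python3 - <<'E'
from h import *
print(cur()[0]); snap("wrist","w32");m,p,d=snap("side","sd32"); crop(p,150,120,200,150,4,"sd32c")
E
```

```text
clock: 53.05
tcp_pos: [509.9, 150.6, 81.1]
tcp_rot: [0.002, 0.697, 0.717, 0.002]
wrist_force: [1.4, 0.9, 4.6]
opening: 13.4
[509.85440715 150.62830568  81.08562223]
```

View pics/sd32c.png

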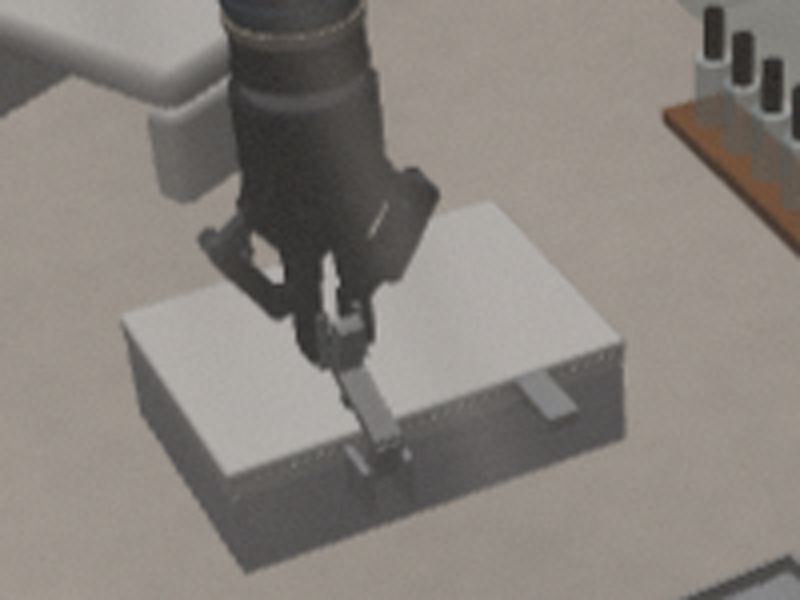

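View pics/w32.png

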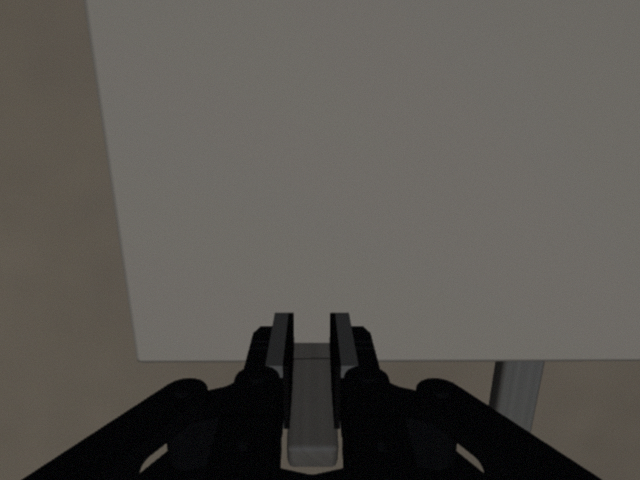

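```bash
python3 -m inch '0 0 0 .001 0 .003 -1;0 0 0 0 0 0 -1'; python3 -m inch '0 0 0 .001 0 .003 -1;0 0 0 0 0 0 -1;0 0 0 0 0 0 -1'; python3 -m inch '0 0 0 0 0 0 -.3;0 0 0 0 0 0 0;0 0 0 0 0 0 .5;0 0 0 0 0 0 .5;0 0 0 0 0 0 1;0 0 0 0 0 -.04 1;0 0 0 0 0 -.05 1;0 0 0 0 0 -.05 1;0 0 0 0 0 0 1;0 0 0 0 0 0 1'
python3 - <<'E'
from h import *
print(cur()[0]); m,p,d=snap("wrist","w33");C=cloud("wrist",d,m);m,p,d=snap("side","sd33"); crop(p,150,120,200,150,4,"sd33c")
E
```

```text
clock: 53.4
tcp_pos: [509.9, 152.7, 79.2]
tcp_rot: [0.002, 0.698, 0.716, 0.003]
wrist_force: [-0.4, 3.6, 9.2]
opening: 13.2
clock: 53.78
tcp_pos: [509.9, 155.0, 76.9]
tcp_rot: [0.001, 0.697, 0.717, 0.004]
wrist_force: [-1.1, 5.9, 12.1]
opening: 13.2
clock: 55.02
tcp_pos: [508.6, 152.5, 212.9]
tcp_rot: [0.001, 0.698, 0.716, 0.001]
wrist_force: [-0.0, -0.8, 1.0]
opening: 85.1
[508.5723407  152.45177114 212.91841759]
```

View pics/sd33c.png

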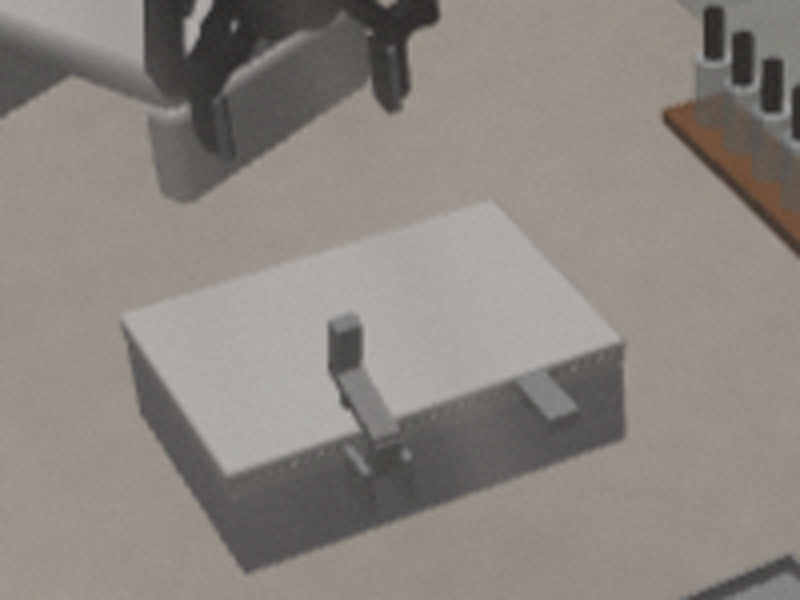

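View pics/w33.png

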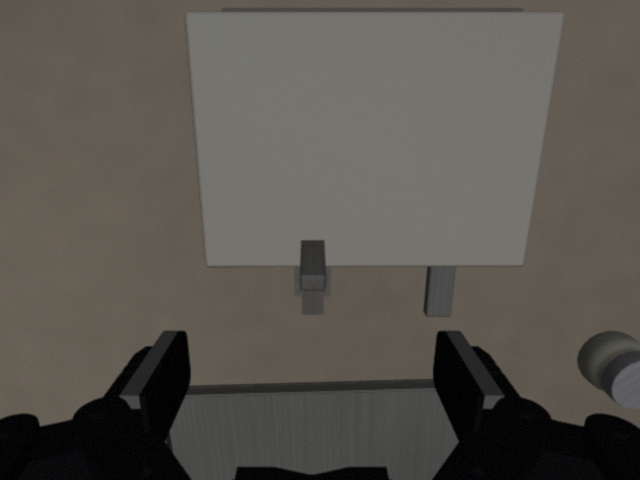

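The clamp is down or very nearly so, with the stub top at side crop (345,318). I'll press its top with shut fingers to be sure.

```bash
python3 -m inch '0 0 0 -.002 .0018 0 -1;0 0 0 0 0 0 -1;0 0 0 0 0 0 -1;0 0 0 0 0 .04 -1;0 0 0 0 0 .03 -1;0 0 0 0 0 .015 -1;0 0 0 0 0 0 -1'; python3 -m inch '0 0 0 0 0 .008 -1;0 0 0 0 0 0 -1'; python3 -m inch '0 0 0 0 0 .006 -1;0 0 0 0 0 0 -1';python3 -m inch '0 0 0 0 0 .005 -1;0 0 0 0 0 0 -1'
```

```text
clock: 56.0
tcp_pos: [509.7, 150.3, 127.0]
tcp_rot: [0.001, 0.698, 0.716, -0.0]
wrist_force: [-0.4, -0.0, -0.2]
opening: -0.0
clock: 56.25
tcp_pos: [511.0, 150.6, 120.7]
tcp_rot: [0.002, 0.698, 0.716, 0.001]
wrist_force: [0.8, -0.2, 0.1]
opening: 0.3
clock: 56.5
tcp_pos: [510.5, 150.4, 113.8]
tcp_rot: [0.001, 0.698, 0.716, 0.001]
wrist_force: [-0.1, -0.5, 0.2]
opening: -0.0
clock: 56.75
tcp_pos: [510.6, 150.7, 108.8]
tcp_rot: [0.001, 0.698, 0.716, 0.001]
wrist_force: [-0.1, 0.6, -0.5]
opening: -0.1
```

```bash
python3 -m inch '0 0 0 0 0 .003 -1;0 0 0 0 0 0 -1'; python3 -m inch '0 0 0 0 0 .002 -1;0 0 0 0 0 0 -1';python3 -m inch '0 0 0 0 0 .002 -1;0 0 0 0 0 0 -1'
```

```text
clock: 57.0
tcp_pos: [511.0, 151.2, 106.5]
tcp_rot: [0.001, 0.698, 0.716, 0.002]
wrist_force: [0.0, 3.6, 1.1]
opening: -0.0
clock: 57.25
tcp_pos: [511.2, 151.5, 105.0]
tcp_rot: [0.001, 0.698, 0.716, 0.002]
wrist_force: [-0.4, 5.3, 4.4]
opening: 0.1
clock: 57.5
tcp_pos: [511.5, 151.9, 103.4]
tcp_rot: [0.001, 0.698, 0.717, 0.003]
wrist_force: [-0.2, 5.5, 6.1]
opening: -0.4
```

```bash
python3 -m inch '0 0 0 0 0 .002 -1;0 0 0 0 0 0 -1'; python3 -m inch '0 0 0 0 0 -.03 -1;0 0 0 0 0 -.05 -1;0 0 0 0 0 -.05 -1;0 0 0 -.05 0 0 -1;0 0 0 -.05 0 0 -1;0 0 0 0 0 0 -1;0 0 0 0 0 0 -1'
python3 - <<'E'
from h import *
print(cur()[0]); m,p,d=snap("wrist","w34");C=cloud("wrist",d,m)
q=p[..., :]; crop(p,240,60,160,120,5,"w34c"); np.save("/tmp/w34.npy",d); import pickle; pickle.dump(m,open("/tmp/w34.pkl","wb"))
m,p,d=snap("side","sd34"); crop(p,160,160,160,100,5,"sd34c")
E
```

```text
clock: 57.75
tcp_pos: [511.7, 152.3, 101.8]
tcp_rot: [0.001, 0.697, 0.717, 0.003]
wrist_force: [0.4, 7.1, 6.4]
opening: -0.2
clock: 58.62
tcp_pos: [512.4, 49.8, 229.3]
tcp_rot: [0.001, 0.698, 0.716, -0.0]
wrist_force: [0.4, 0.8, 0.7]
opening: -0.1
[512.38190537  49.84635017 229.32994186]
```

View pics/sd34c.png

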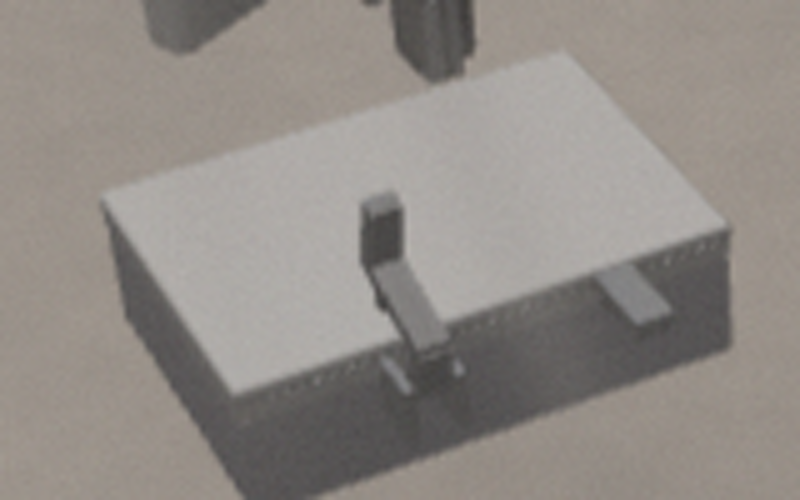

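View pics/w34.png

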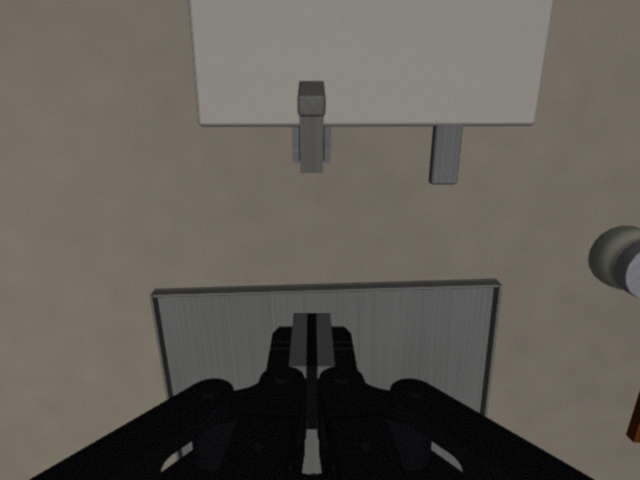

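Run:
```python
from h import *
def cl(y,z,th): c,s=np.cos(th),np.sin(th); return case(-40,-107+y*c-z*s,60+y*s+z*c)
for th in(0,.05,.1,.15,.2,.3): print(th,proj("side",[cl(52,65,th),cl(52,20,th),cl(-5,20,th)]).round(2).tolist())
p0=cv2.imread("pics/side0.png",0)[190:250,215:265].astype(np.float32); p1=cv2.imread("pics/sd34.png",0)[190:250,215:265].astype(np.float32)
print(cv2.phaseCorrelate(p0[8:25,10:30]-p0.mean(),p1[8:25,10:30]-p1.mean()))
a=cv2.resize(cv2.imread("pics/side0.png")[185:250,215:265],None,fx=8,fy=8,interpolation=cv2.INTER_CUBIC);b=cv2.resize(cv2.imread("pics/sd34.png")[185:250,215:265],None,fx=8,fy=8,interpolation=cv2.INTER_CUBIC)
cv2.imwrite("pics/cmp.png",np.hstack([a,b]))
```

```text
0 [[233.39, 200.04], [235.42, 216.53], [245.97, 230.34]]
0.05 [[233.88, 199.86], [235.5, 215.85], [246.17, 230.69]]
0.1 [[234.41, 199.78], [235.61, 215.23], [246.37, 231.05]]
0.15 [[234.96, 199.79], [235.73, 214.65], [246.57, 231.43]]
0.2 [[235.55, 199.89], [235.89, 214.13], [246.77, 231.81]]
0.3 [[236.81, 200.37], [236.27, 213.24], [247.15, 232.62]]
((1.4347343332750153, -0.5793813476959571), 0.9079518702295092)
```

View pics/cmp.png

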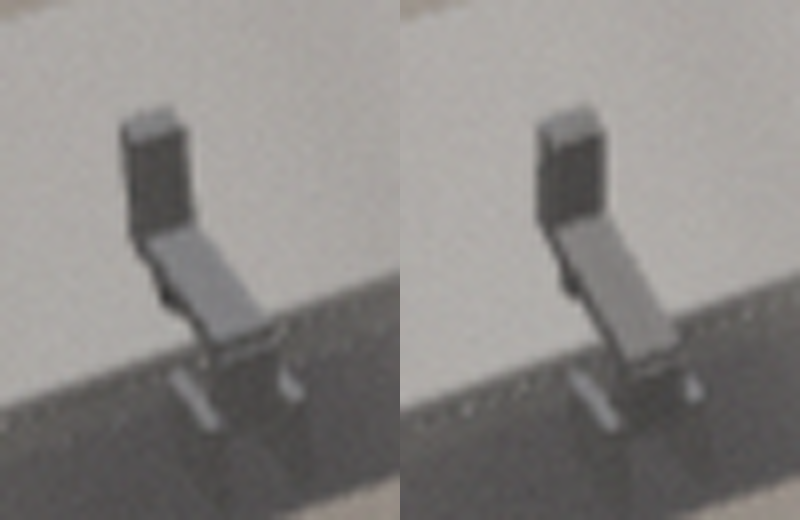

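The stub top is about 2 px off its starting place, so the clamp is still near 0.2 rad. I'll push the stub toward +y from its outer side.

```bash
python3 -m inch '0 0 0 .05 -.001 0 -1;0 0 0 0 0 .05 -1;0 0 0 0 0 .05 -1;0 0 0 0 0 .03 -1;0 0 0 0 0 .012 -1;0 0 0 0 0 0 -1;0 0 0 0 0 0 -1'; python3 -m inch '0 0 0 .012 0 0 -1;0 0 0 .01 0 0 -1;0 0 0 0 0 0 -1';python3 -m inch '0 0 0 .005 0 0 -1;0 0 0 0 0 0 -1'
```

```text
clock: 59.6
tcp_pos: [512.4, 100.7, 90.1]
tcp_rot: [0.002, 0.698, 0.716, 0.002]
wrist_force: [0.1, 0.5, 1.0]
opening: -0.4
clock: 59.98
tcp_pos: [510.7, 123.4, 88.6]
tcp_rot: [0.001, 0.697, 0.717, 0.001]
wrist_force: [0.3, 0.8, 0.3]
opening: 0.2
clock: 60.22
tcp_pos: [510.1, 127.4, 87.9]
tcp_rot: [0.001, 0.698, 0.716, 0.0]
wrist_force: [-0.1, -1.6, -1.6]
opening: 0.1
```

```bash
python3 -m inch '0 0 0 .004 0 0 -1;0 0 0 0 0 0 -1'; python3 -m inch '0 0 0 .004 0 0 -1;0 0 0 0 0 0 -1';python3 -m inch '0 0 0 .003 0 0 -1;0 0 0 0 0 0 -1';python3 -m inch '0 0 0 .003 0 0 -1;0 0 0 0 0 0 -1'
```

```text
clock: 60.48
tcp_pos: [509.8, 131.3, 87.7]
tcp_rot: [0.001, 0.698, 0.716, 0.0]
wrist_force: [0.7, -3.3, -1.5]
opening: 0.0
clock: 60.72
tcp_pos: [509.8, 134.0, 87.7]
tcp_rot: [0.002, 0.698, 0.716, -0.001]
wrist_force: [0.5, -5.2, -2.9]
opening: 0.1
clock: 60.98
tcp_pos: [509.8, 134.0, 87.7]
tcp_rot: [0.005, 0.699, 0.716, -0.003]
wrist_force: [-0.3, -12.5, -1.3]
opening: 0.2
clock: 61.22
tcp_pos: [509.8, 134.0, 87.7]
tcp_rot: [0.007, 0.699, 0.715, -0.005]
wrist_force: [-0.0, -18.7, -1.2]
opening: 0.1
```

Hard stop at y=134, exactly where the clamp should be fully down. Retreating and checking.

```bash
python3 -m inch '0 0 0 -.02 0 0 -1;0 0 0 -.02 0 -.03 -1;0 0 0 -.02 0 -.05 -1;0 0 0 -.04 0 -.05 -1;0 0 0 -.04 0 -.02 -1;0 0 0 0 0 0 -1;0 0 0 0 0 0 -1'
python3 - <<'E'
from h import *
print(cur()[0]); m,p,d=snap("side","sd35"); snap("scene","s35")
a=cv2.resize(cv2.imread("pics/side0.png")[160:250,175:315],None,fx=2.8,fy=2.8,interpolation=cv2.INTER_CUBIC);b=cv2.resize(cv2.imread("pics/sd35.png")[160:250,175:315],None,fx=2.8,fy=2.8,interpolation=cv2.INTER_CUBIC)
cv2.imwrite("pics/cmp2.png",np.hstack([a,b]))
p0=cv2.imread("pics/side0.png",0).astype(np.float32);p1=cv2.imread("pics/sd35.png",0).astype(np.float32)
print(cv2.phaseCorrelate(p0[198:215,225:245],p1[198:215,225:245]))
C=cloud("side",d,m);P=C[185:215,240:290].reshape(-1,3); P=P[(P[:,2]>60)&(P[:,2]<85)]; A=np.c_[P[:,0],P[:,1],np.ones(len(P))]; print(np.linalg.lstsq(A,P[:,2],rcond=None)[0],np.median(P,0))
E
```

```text
clock: 62.1
tcp_pos: [513.3, 3.6, 237.1]
tcp_rot: [0.001, 0.698, 0.716, 0.002]
wrist_force: [-0.0, 0.3, -0.3]
opening: -0.1
[513.32690897   3.58060807 237.07668597]
((-0.522526351547965, 0.16827854679793042), 0.9244151168399387)
[-2.83532960e-03 -2.83128014e-03  7.57244696e+01] [595.86100268 187.1931013   73.52652208]
```

View pics/cmp2.png

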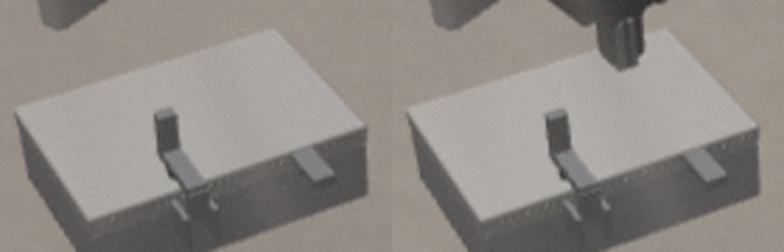

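View pics/s35.png

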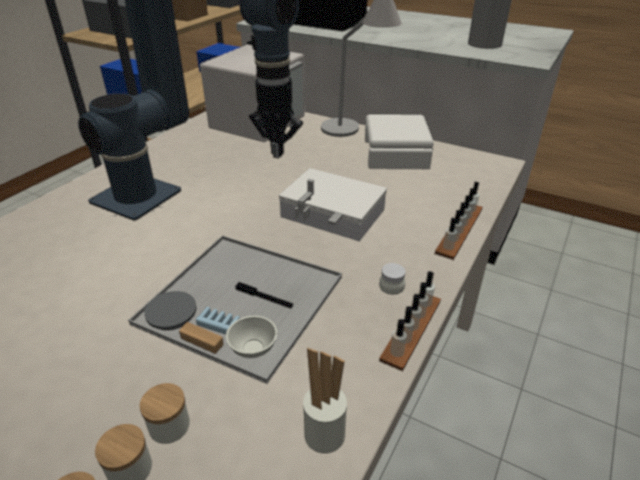

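The lid and clamp look the same as in the starting picture, and the other things on the tray have not moved. Handing in.

```bash
python3 -c "
from bench import r
print(r.job_done(), r.read_state()['clock'])"
```

```text
the job is handed in; nothing more can be done
the job is handed in; nothing more can be done
```

The job is handed in at about 62 s of the 208 s allowed. Both amber bottles (only two were present) are in the case, the lid is shut and the clamp is down on it.

**What I did:** I swung the clamp out, where it came to rest at about 1.6 rad, and then opened the lid. Each bottle was gripped upright, laid on its side and set down gently, one in groove3 and one in groove1. I then pushed the lid shut, swung the clamp back and pushed it until it stopped.

**Last checks:**
- **Lid:** side-camera depth shows it at the same slope and height as at the start, with its top at about 73.5 mm.
- **Clamp:** it hit a hard stop at the predicted place, and its stub matches the starting picture to about half a pixel.
- **Other things:** nothing else has visibly moved in the last scene picture, and the arm stands clear of everything.

**What went less than smoothly:**
- The tab slipped out of the pads at about 1.4 rad of lid opening, so I pushed the lid back to about 1.69 rad from the inside.
- The bottle in groove1 slid about 13 mm along its groove toward the clamp side as I let go. It was still level and within the 36 mm limit when last seen, and I left it there.
- The clamp stopped about 0.2 rad short on its first closing, and the side push fixed that.
- The shut fingers touched surfaces about 20 mm above where the reported TCP put their ends.
- The bottles' final positions were not seen again after the lid was shut.

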